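# Lay a plaster slab beside its neighbour with a spacer gap

### The arm

A 6-joint arm with a two-finger parallel gripper is mounted at the origin on the work surface. World frame = base frame: x ahead of the robot, y to its left, z up, the work surface at z = 0. Lengths are in mm, angles in rad, forces in N, time in s.
With the tool pointing down it reaches from about 275 to 750 mm from the base axis. Payload 10.2 kg.
Tool frame: the origin (TCP) lies at the very end of the fingers, on their centre line; the grasp point (between the pads) lies 19 mm behind it; x points along the fingers, y is the direction in which the jaws open and shut, and the axes are right-handed (so a half turn about x gives the same grasp; the last joint's range is limited). The gripper opens to 85 mm and grips with 20 to 120 N. Pads are 22 mm wide; open, the fingers measure 114 mm over their backs; the gripper's body (76 mm by 85 mm) begins 54 mm behind the grasp point. The pads swing forward as they close: fully open they stand 13 mm farther back than shut.
Start: joints at [-1.5, 0.313, 1.498, -0, 1.331, -0.223], TCP at [152.022, -502.514, 231.294] pointing down, gripper open.
Joint ranges: [-2.94, 2.94], [-0.97, 2.17], [0.19, 2.56], [-1.23, 4.37], [0.02, 3.11], [-2.88, 2.88]. Speed limits (rad/s): [2.39, 2.39, 3.01, 3.14, 3.14, 3.14].

### API

Orientations are given as a unit quaternion [w, x, y, z].
In Python, from rig import ctrl gives the robot as it stands. The module is installed in compiled form; this text tells all that it offers.
- The arm moves only by the tool move_arm, never from a script. Its argument "targets" is a list that holds one entry, the list of rows, each a list of 7 numbers: the opening, from 0 (shut) to 1 (fully open), then the shift along the tool's x, y, z each as a share of 150 mm, from -1 to 1, then the turn, a rotation vector about the tool's x, y, z each as a share of 60 degrees, from -1 to 1. A call has 1 to 5 rows; each row shifts and turns the commanded pose from where the row before left it, along the tool's axes as they then stand; what a row does not reach is not made up. A row lasts 1/10 s, in which the tool goes at most 50 mm and 8.59 degrees, less where a joint would pass 70% of its speed; a pose out of reach is approached as far as the arm can. A call with a number of a shift or a turn outside -1 to 1 is refused whole. A call with a gripper value outside its range is refused whole. The fingers move at their own pace and stop on an object; "force" is the grip in N (left out, the last holds). Time passes only in rows, so rows that do not move let the fingers close. It gives the time, the measured TCP pose, the force and the opening at its end, in the units of the state.
- ctrl.sense(): the state, without advancing time (a new reading comes with each control period).
- ctrl.capture(name): name is "side" or "top" or "wrist"; returns the picture (420x560x3 uint8, red, green, blue); there is no depth.
- ctrl.calibration(name): a dict with "camera_matrix" (3x3 intrinsics, pixels), "D" ([k1, k2, p1, p2, k3] as OpenCV has them; the pictures are not rectified), "extrinsics" (4x4, takes a point from world to camera coordinates); the wrist camera has in their place "tool_from_camera" (4x4, takes a point from camera to tool coordinates, whose origin is the TCP and whose axes are the tool frame's). Camera axes: x right, y down, z forward; pixel columns grow to the right and rows downward; lengths in mm; the calibration is good to about 2 mm. A picture is of the moment at which its call begins: read the wrist's pose just before it. calibration takes no time and is no camera call.
- ctrl.finish_job(): hands the job in, once; it reports no verdict.
Trained networks look in the newest picture that a camera, given by its name, has taken for a name from the list of things; names that differ only in an ending like _2 or _b are one class to them, and where a whole thing is asked for, a point or a joint stands for the part that bears it (a point fixed in the world has none). Each returns a list of dicts, best first, with "confidence" (0 to 1); they miss things now and then, are a little off and sometimes report something else, mostly with a low value. They report only what shows in the picture. A call takes as long as a camera call. They do not tell look-alikes from the thing itself.
- ctrl.recognise(label, camera): "point" ([row, column] in pixels, amid what is visible of it).
- ctrl.cut_out(label, camera): "pixels" (420x560 bool, what is visible of it) and "point" ([row, column] in pixels, amid what is visible of it).
The state is a dict: "time_s": time; "joints": joint angles; "dq": joint speeds; "tau": joint torques, N m; "eef_pos": TCP position; "ee_rot": TCP orientation; "force": force on the tool from outside, world axes, zero at the start; "wrist_torque": the same for the moment, N m; "grip_width": opening from 0.0 (shut) to 1.0 (fully open).
Only numpy, scipy, OpenCV 4.12 (cv2) and the standard library are available. Lean on these libraries where they do the work, as an engineer would, in place of code of your own. Each camera call takes 0.05 s, during which the arm holds its last target.

### The job

Take the plaster slab out of the drying rack, rest it leaning in the V cradle and let go so that you can take it again another way, then lay it flat, salmon face up, on the white baseboard beside the slab fixed there, on the side with the free room. The blue spacer must stand upright on the board between the two slabs, about midway along them, with both slabs snug against it so that the gap is even, and the slabs' ends level with each other. Leave the blue spacer standing in the gap, and do not disturb the other things on the bench.

Things in the scene. Friction and masses are not known exactly. Their poses are not given: they have to be found in the camera images.
- slab: The loose plaster slab, 140 x 60 x 28 mm, 0.2 to 0.4 kg: white back, salmon face with four white cross lines. Origin: centre of the white back face. x along the 140 mm length, y across the 60 mm width, z out of the back through the 28 mm thickness, towards the salmon face. It starts standing on a long narrow edge in the rack (z level, width upright), salmon face towards the -y side of the rack; its underside is 12 mm and its top edge 72 mm above the bench.
- rack: Fixed drying rack: plywood base 150 (x) x 110 (y) x 12 mm high and four wooden pegs, 12 mm diameter, rising 40 mm above the base at x = +-58, y = +-22.5 mm, which hold the slab upright between them with 2.5 mm play each side; its middle 104 mm of length is free. Origin: centre of underside; x along the slab's length.
- cradle: Fixed wooden V cradle: two V supports 18 mm thick at x = +-50 mm, 82 mm free between them for fingers, on a base 125 (x) x 100 (y) x 12 mm. The V groove runs along x, its bottom line 55 mm above the bench; its faces, 50 mm long, rise at 45 degrees to +y and -y, to 90 mm high. A slab rests with its back on one face and a long edge on the other. Origin: centre of underside, z up.
- bed: Fixed white baseboard, 200 (x) x 270 (y) x 16 mm thick. Origin: centre of underside. One slab, the same as the loose one, is fixed on it near its -y edge; the free room is on that slab's +y side.
- fixed_slab (a point): Point on the baseboard's top (16 mm above the bench) under the centre of the fixed slab. Axes: x along that slab's 140 mm length, y across its 60 mm width towards the free room on the board, z up. The fixed slab fills x +-70, y +-30, z 0 to 28 mm here.
- spacer_blue: Loose blue spacer: an upright bar 120 long (x) x 14 thick (y) x 28 mm high, with a grip fin on its middle, 40 long (x) x 14 thick (y), from 28 to 72 mm high. 90 g. Origin: centre of underside; z up. It starts standing on the bench.
- spacer_red: A red spacer of the same form but 24 mm thick: not wanted, leave it. It stands on the bench; origin: centre of underside.
- twine: Ball of cream twine, 92 mm diameter, 78 mm high; bystander. Origin: centre of underside.
- jar: Grey lidded jar, 70 mm diameter, 90 mm high; bystander. Origin: centre of underside.
- mug: Blue cup, 80 mm diameter, 90 mm high; bystander. Origin: centre of underside.
- clay: Dark grey clay block 120 x 80 x 60 mm; bystander. Origin: centre of underside.
- batten: Wooden batten 200 x 34 x 30 mm; bystander. Origin: centre of underside.
- spatula: Wooden-handled spatula 200 mm long lying on the bench; bystander. Origin: on its underside, near its middle.
- slab_center (a point): Centre of the loose slab's solid (14 mm from its back along its z); axes as the slab's.
Things that resemble listed ones, but are neither listed nor needed, are in the scene too. Leave any purple look-alike of the slab alone.

How it is judged:
By the outcome, as a careful person would: the job done as asked, in the order asked, and still so for the second after the job is handed in, with the robot touching nothing.
It also fails if it takes over 72 s, if anything falls off the work surface, if the arm or the gripper's body presses on something with over 40 N, if the wrist force passes 120 N, or if a joint passes its speed limit or range.

## Working session

There is one attempt and no reset: what is moved stays moved. The work goes in short steps, Python scripts to look and compute and a tool call to move; the robot and the scene stay as the last step left them, time stands still between calls to the robot, and variables do not carry over. Pictures are saved under pics/ and viewed, and the job is handed in when it is done.

Besides the shell and the picture viewer there is one more tool, called after ">>>" in YAML: its name, and indented under it one key for each argument. move_arm: Moves the arm, as the interface text tells. Shift numbers are shares of 150 mm and turn numbers shares of 60 degrees, none past 1 either way. Its arguments: {"type":"object","properties":{"targets":{"type":"array","items":{"type":"array","items":{"type":"array","items":{"type":"number","minimum":-1,"maximum":1}}}},"force":{"type":"number"}},"required":["targets"]}

```bash
mkdir -p pics; ls
cat > h.py <<'E'
import numpy as np, cv2
from rig import ctrl
def save(name,fn):
    im=ctrl.capture(name); cv2.imwrite('pics/'+fn,cv2.cvtColor(im,cv2.COLOR_RGB2BGR)); return im
E
python3 - <<'E'
from h import *
print(ctrl.sense())
save('top','top0.png');save('side','side0.png');save('wrist','w0.png')
for n in ['top','side','wrist']: print(n,ctrl.calibration(n))
E
```

```text
pics
{'time_s': 0.0, 'joints': array([-1.50039664e+00,  3.13459238e-01,  1.49845951e+00, -6.33460571e-06,
        1.33097918e+00, -2.23449382e-01]), 'dq': array([-1.88793810e-03,  1.87082920e-05, -5.09217333e-04, -2.47985651e-04,
        1.26402708e-03,  1.73117073e-03]), 'tau': array([-1.75366058e-04, -4.12264824e+01, -2.59743351e+01, -1.65221704e-04,
        4.17257994e-03, -1.00562886e-05]), 'eef_pos': array([ 152.00339932, -502.24163187,  230.72190159]), 'ee_rot': array([ 0.10305816,  0.69952129,  0.10397876, -0.69945507]), 'force': array([ 0.38299265,  0.38625485, -0.00967632]), 'wrist_torque': array([ 0.00231665, -0.00427217, -0.03481329]), 'grip_width': 1.0014979297544502}
top {'camera_matrix': array([[506.22143017,   0.        , 274.28219593],
       [  0.        , 506.22143017, 203.03435303],
       [  0.        ,   0.        ,   1.        ]]), 'D': array([-0.1866881,  0.       ,  0.       ,  0.       ,  0.       ]), 'extrinsics': array([[-1.20137349e-02, -9.99914024e-01, -5.25489613e-03,
         2.51812585e+01],
       [-9.94616752e-01,  1.24906883e-02, -1.02866418e-01,
  
[... 723 characters left out ...]
      [ 0.00000000e+00,  0.00000000e+00,  0.00000000e+00,
         1.00000000e+00]])}
wrist {'camera_matrix': array([[305.92776919,   0.        , 282.040566  ],
       [  0.        , 305.92776919, 211.85144271],
       [  0.        ,   0.        ,   1.        ]]), 'D': array([-0.0189744,  0.       ,  0.       ,  0.       ,  0.       ]), 'tool_from_camera': array([[-1.22459692e-03, -3.17379028e-01,  9.48297977e-01,
        -1.41752069e+02],
       [ 9.99999138e-01,  6.06702166e-05,  1.31166716e-03,
         3.66440031e-01],
       [-4.73829093e-04,  9.48298766e-01,  3.17378680e-01,
        -8.12153243e+01],
       [ 0.00000000e+00,  0.00000000e+00,  0.00000000e+00,
         1.00000000e+00]])}
```

View pics/top0.png

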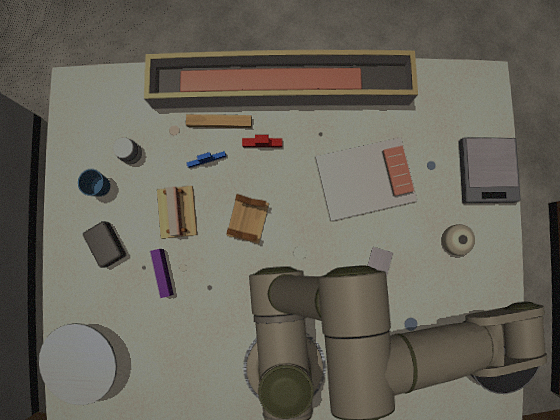

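View pics/side0.png

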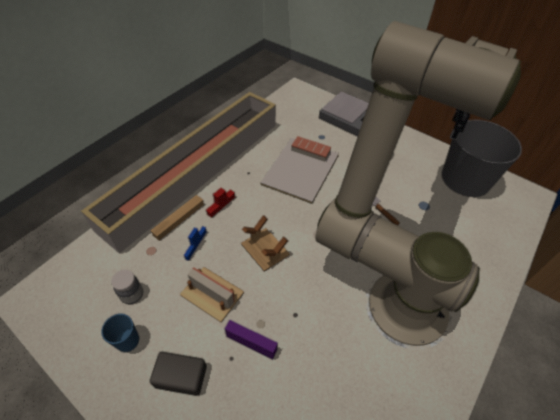

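View pics/w0.png

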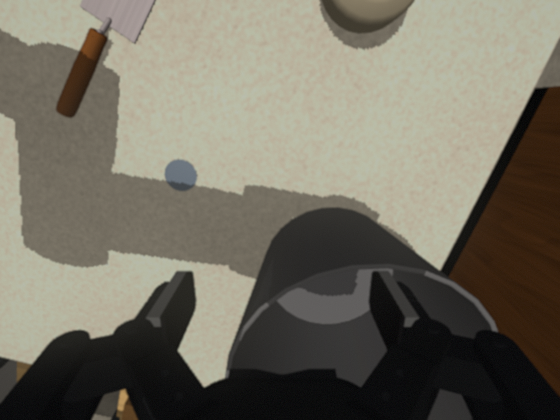

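```bash
cat >> h.py <<'E'
def proj(name,P,T=None):
    c=ctrl.calibration(name); E=c['extrinsics'] if T is None else T
    p=cv2.projectPoints(np.asarray(P,float).reshape(-1,3),cv2.Rodrigues(E[:3,:3].copy())[0],E[:3,3].copy(),c['camera_matrix'],c['D'])[0]
    return p.reshape(-1,2)
def ray(name,uv,E=None):
    c=ctrl.calibration(name); E=c['extrinsics'] if E is None else E
    n=cv2.undistortPoints(np.asarray(uv,float).reshape(-1,1,2),c['camera_matrix'],c['D']).reshape(-1,2)
    d=np.c_[n,np.ones(len(n))]@E[:3,:3]; o=-E[:3,:3].T@E[:3,3]
    return o,d
def onz(name,uv,z,E=None):
    o,d=ray(name,uv,E); s=(z-o[2])/d[:,2]; return o+s[:,None]*d
def tri(rs):
    A=np.zeros((3,3));b=np.zeros(3)
    for o,d in rs:
        d=d/np.linalg.norm(d);M=np.eye(3)-np.outer(d,d);A+=M;b+=M@o
    p=np.linalg.solve(A,b); return p
E
python3 - <<'E'
from h import *
a=cv2.imread('pics/top0.png'); 
cv2.imwrite('pics/t_a.png',cv2.resize(a[130:300,70:290],None,fx=3.5,fy=3.5,interpolation=cv2.INTER_CUBIC))
cv2.imwrite('pics/t_b.png',cv2.resize(a[120:230,300:430],None,fx=5,fy=5,interpolation=cv2.INTER_CUBIC))
b=cv2.imread('pics/side0.png');cv2.imwrite('pics/s_a.png',cv2.resize(b[180:360,100:300],None,fx=3.3,fy=3.3,interpolation=cv2.INTER_CUBIC))
for n in ['slab','rack','cradle','bed','spacer_blue','spacer_red','fixed_slab','batten']:
  for c in ['top','side']:
    r=ctrl.recognise(n,c); print(n,c,[(np.round(x['point']).tolist(),round(x['confidence'],2)) for x in r[:3]])
E
```

```text
slab top [([267.0, 162.0], 0.91), ([213.0, 172.0], 0.69)]
slab side [([340.0, 250.0], 0.86), ([285.0, 210.0], 0.57), ([217.0, 175.0], 0.48)]
rack top [([213.0, 185.0], 0.81)]
rack side [([297.0, 213.0], 0.83)]
cradle top [([220.0, 250.0], 0.71)]
cradle side [([248.0, 262.0], 0.6)]
bed top [([181.0, 369.0], 0.58)]
bed side [([169.0, 304.0], 0.9)]
spacer_blue top [([158.0, 204.0], 0.71)]
spacer_blue side [([235.0, 193.0], 0.82)]
spacer_red top [([141.0, 260.0], 0.83)]
spacer_red side [([200.0, 218.0], 0.95), ([371.0, 178.0], 0.38)]
fixed_slab top [([180.0, 368.0], 0.98)]
fixed_slab side [([169.0, 300.0], 0.69)]
batten top [([120.0, 219.0], 0.65)]
batten side [([217.0, 176.0], 0.63)]
```

View pics/t_a.png

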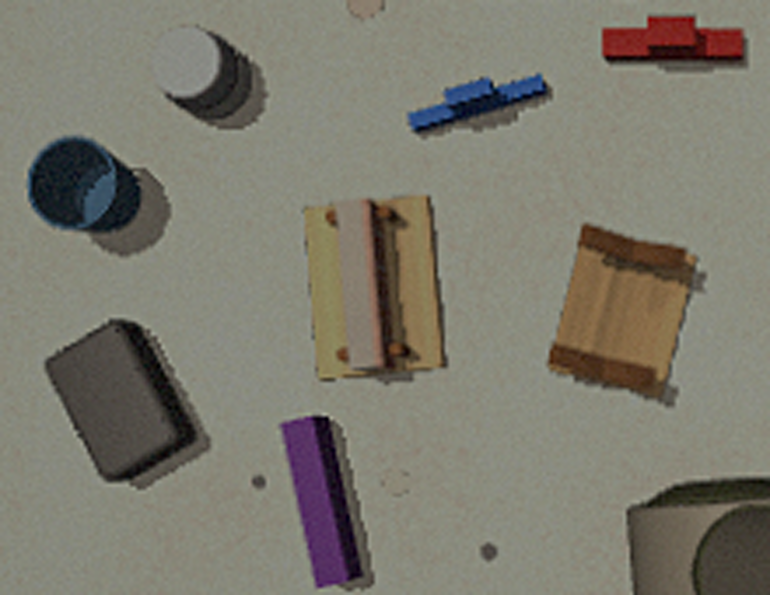

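View pics/t_b.png

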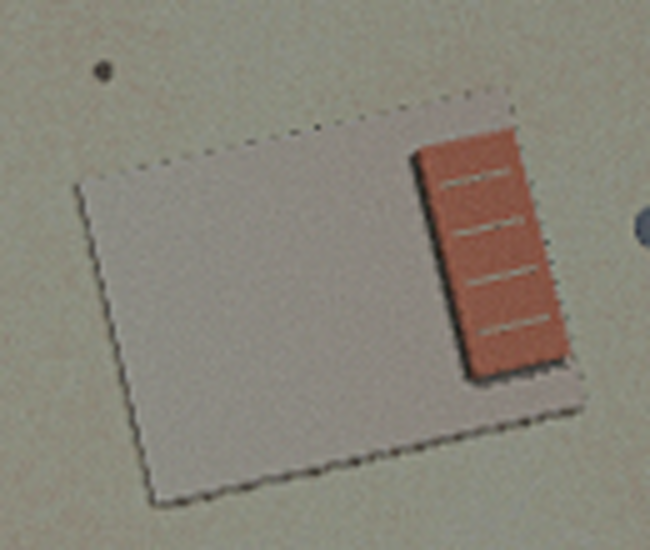

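View pics/s_a.png

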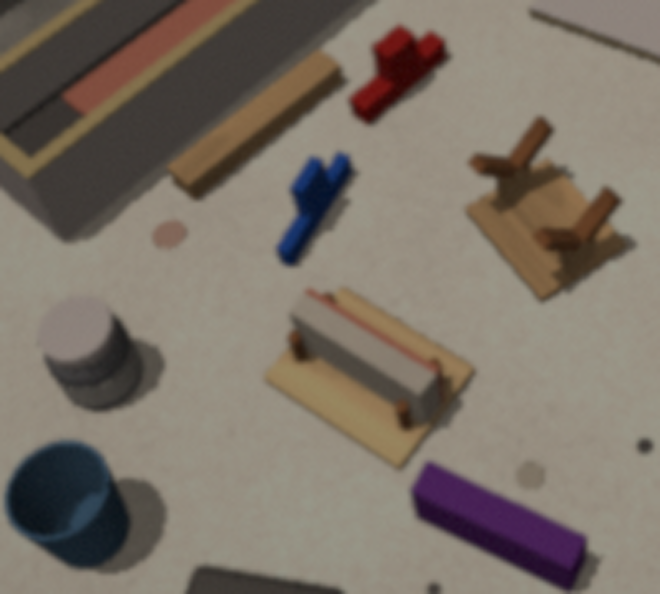

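Run:
```python
from h import *
def A(l,z):
    l=np.array(l,float); uv=np.c_[70+l[:,0]/3.5,130+l[:,1]/3.5]; return onz('top',uv,z).round(0)[:,:2].tolist()
def B(l,z):
    l=np.array(l,float); uv=np.c_[300+l[:,0]/5,120+l[:,1]/5]; return onz('top',uv,z).round(0)[:,:2].tolist()
print('rack',A([(305,208),(428,196),(445,366),(320,380)],12))
print('slab',A([(337,200),(369,198),(385,368),(357,370)],72))
print('cradle tops',A([(582,226),(692,250),(550,362),(662,385)],85))
print('blue',A([(410,120),(543,84)],28),'fin',A([(470,90)],72))
print('red',A([(672,30)],72))
print('bed',B([(77,185),(510,90),(583,405),(153,505)],16))
print('fs',B([(415,150),(513,130),(570,352),(475,378)],44))
for n,rc in dict(slab=((213,172),(285,210)),cradle=((220,250),(248,262)),blue=((158,204),(235,193)),rack=((213,185),(297,213))).items():
    t,s=rc
    r1=ray('top',[t[::-1]]);r2=ray('side',[s[::-1]]); print(n,tri([(r1[0],r1[1][0]),(r2[0],r2[1][0])]).round(0))
```

```text
rack [[535.0, 372.0], [544.0, 265.0], [398.0, 250.0], [387.0, 358.0]]
slab [[533.0, 331.0], [534.0, 304.0], [394.0, 290.0], [393.0, 313.0]]
cradle tops [[507.0, 127.0], [486.0, 37.0], [397.0, 153.0], [378.0, 63.0]]
blue [[607.0, 278.0], [637.0, 164.0]] fin [[624.0, 220.0]]
red [[672.0, 52.0]]
bed [[626.0, -106.0], [683.0, -373.0], [490.0, -409.0], [433.0, -147.0]]
fs [[640.0, -306.0], [652.0, -366.0], [518.0, -395.0], [503.0, -337.0]]
slab [461. 317.  64.]
cradle [448.  98.  -3.]
blue [622. 225.  58.]
rack [475. 303. -52.]
```

```bash
cat >> h.py <<'E'
from scipy.spatial.transform import Rotation as R, Slerp
def pose():
    s=ctrl.sense(); q=s['ee_rot']; return np.array(s['eef_pos']),R.from_quat([q[1],q[2],q[3],q[0]]),s
def down(yaw_deg):
    "tool x down, tool y at yaw in the world xy"
    a=np.radians(yaw_deg); x=np.array([0,0,-1.]);y=np.array([np.cos(a),np.sin(a),0]); return R.from_matrix(np.c_[x,y,np.cross(x,y)])
def wristE():
    p,r,s=pose(); c=ctrl.calibration('wrist')['tool_from_camera']
    T=np.eye(4);T[:3,:3]=r.as_matrix();T[:3,3]=p
    return np.linalg.inv(T@c)
def plan(tp,tr,g,n=None,p0=None,r0=None,vmax=45,amax=8):
    p,r,s=pose()
    if p0 is not None:p=np.array(p0,float)
    if r0 is not None:r=r0
    tp=np.array(tp,float); d=np.linalg.norm(tp-p); ang=np.degrees((r.inv()*tr).magnitude())
    if n is None:n=int(max(1,np.ceil(d/vmax),np.ceil(ang/amax)))
    sl=Slerp([0,1],R.concatenate([r,tr])); cp,cr=p.copy(),r
    rows=[]
    for i in range(1,n+1):
        P=p+(tp-p)*i/n; Q=sl(i/n)
        ds=cr.inv().apply(P-cp)/150; dr=(cr.inv()*Q).as_rotvec()/np.radians(60)
        row=np.round(np.r_[g,ds,dr],3)+0.0; rows.append(row.tolist())
        Q2=cr*R.from_rotvec(row[4:]*np.radians(60)); cp=cp+cr.apply(row[1:4]*150); cr=Q2
    print('rows',n,'dist %.0f ang %.0f'%(d,ang))
    for i in range(0,n,5): print(str(rows[i:i+5]).replace(' ',''))
    return cp,cr
def st():
    p,r,s=pose(); m=r.as_matrix()
    print('t',round(s['time_s'],2),'p',p.round(1),'x',m[:,0].round(3),'y',m[:,1].round(3),'z',m[:,2].round(3),'F',s['force'].round(1),'g',round(s['grip_width'],3),'j',s['joints'].round(2))
E
python3 - <<'E'
from h import *
st()
p,r,s=pose()
y=r.as_matrix()[:,1]; print(np.degrees(np.arctan2(y[1],y[0])))
E
```

```text
t 0.95 p [ 152.  -502.5  231.3] x [-0.  0. -1.] y [ 0.29  -0.957 -0.   ] z [-0.957 -0.29  -0.   ] F [ 0.4 -0.3  0.5] g 1.0 j [-1.5   0.31  1.5  -0.    1.33 -0.22]
-73.16623954669899
```

Run:
```python
from h import *
plan([604,-290,225],down(-78),1)
```

```text
rows 12 dist 499 ang 5
[[1.0,0.003,-0.04,-0.275,0.007,0.0,0.0],[1.0,0.004,-0.043,-0.274,0.006,0.0,0.0],[1.0,0.003,-0.044,-0.274,0.007,0.0,0.0],[1.0,0.004,-0.046,-0.273,0.007,0.0,0.0],[1.0,0.003,-0.048,-0.274,0.007,0.0,0.0]]
[[1.0,0.004,-0.05,-0.273,0.006,0.0,0.0],[1.0,0.003,-0.051,-0.272,0.007,0.0,0.0],[1.0,0.004,-0.054,-0.272,0.007,0.0,0.0],[1.0,0.003,-0.056,-0.272,0.006,0.0,0.0],[1.0,0.004,-0.057,-0.272,0.007,0.0,0.0]]
[[1.0,0.003,-0.06,-0.271,0.007,0.0,0.0],[1.0,0.004,-0.061,-0.27,0.007,0.0,0.0]]
```

>>> move_arm:
  targets:
    - [[1.0,0.004,-0.04,-0.275,0.007,0,0],[1.0,0.004,-0.043,-0.274,0.007,0,0],[1.0,0.004,-0.044,-0.274,0.007,0,0],[1.0,0.004,-0.046,-0.273,0.007,0,0],[1.0,0.004,-0.048,-0.274,0.007,0,0]]

```text
time_s: 1.45
eef_pos: [341.8, -413.1, 228.4]
ee_rot: [0.091, 0.701, 0.09, -0.701]
force: [0.3, -0.2, 0.4]
grip_width: 1.003
```

>>> move_arm:
  targets:
    - [[1.0,0.004,-0.05,-0.273,0.007,0,0],[1.0,0.004,-0.051,-0.272,0.007,0,0],[1.0,0.004,-0.054,-0.272,0.007,0,0],[1.0,0.004,-0.056,-0.272,0.007,0,0],[1.0,0.004,-0.057,-0.272,0.007,0,0]]

```text
time_s: 1.95
eef_pos: [530.5, -325.0, 225.3]
ee_rot: [0.078, 0.703, 0.078, -0.703]
force: [-0.1, 0.2, 0.3]
grip_width: 1.0
```

>>> move_arm:
  targets:
    - [[1.0,0.004,-0.06,-0.271,0.007,0,0],[1.0,0.004,-0.061,-0.27,0.007,0,0],[1,0,0,0,0,0,0]]

```text
time_s: 2.25
eef_pos: [607.4, -287.8, 222.8]
ee_rot: [0.074, 0.703, 0.075, -0.703]
force: [-0.3, 0.0, 0.7]
grip_width: 0.996
```

Run:
```python
from h import *
st()
E=wristE(); np.save('E_bed.npy',E); save('wrist','w1.png'); st()
```

```text
t 2.25 p [ 607.4 -287.8  222.8] x [-0.     0.001 -1.   ] y [ 0.209 -0.978 -0.001] z [-0.978 -0.209 -0.   ] F [-0.3  0.   0.7] g 0.996 j [-0.62  0.66  0.99  0.    1.49  0.74]
t 2.3 p [ 605.7 -289.3  223. ] x [-0.001  0.001 -1.   ] y [ 0.207 -0.978 -0.001] z [-0.978 -0.207  0.001] F [-0.5  0.5 -1.5] g 1.001 j [-0.62  0.66  0.99  0.    1.49  0.74]
```

View pics/w1.png

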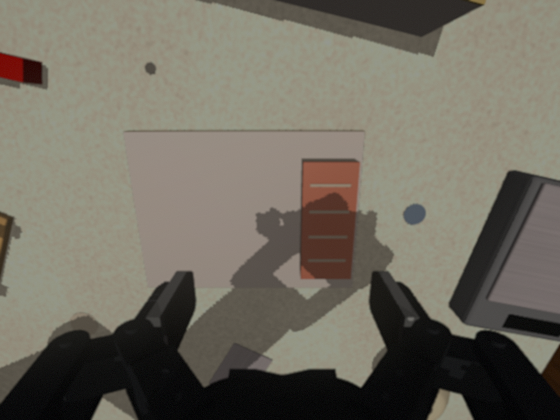

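Run:
```python
from h import *
E=wristE(); np.save('E_bed.npy',E); im=save('wrist','w2.png'); st()
a=cv2.imread('pics/w2.png')[110:300,110:380]; a=np.clip(a.astype(float)*1.8,0,255).astype(np.uint8)
cv2.imwrite('pics/w2c.png',cv2.resize(a,None,fx=2.9,fy=2.9,interpolation=cv2.INTER_CUBIC))
```

```text
t 2.35 p [ 604.6 -290.3  223.4] x [-0.001  0.    -1.   ] y [ 0.206 -0.979 -0.   ] z [-0.979 -0.206  0.001] F [ 0.7 -1.1  0.9] g 1.0 j [-0.62  0.66  0.99 -0.    1.49  0.74]
```

View pics/w2c.png

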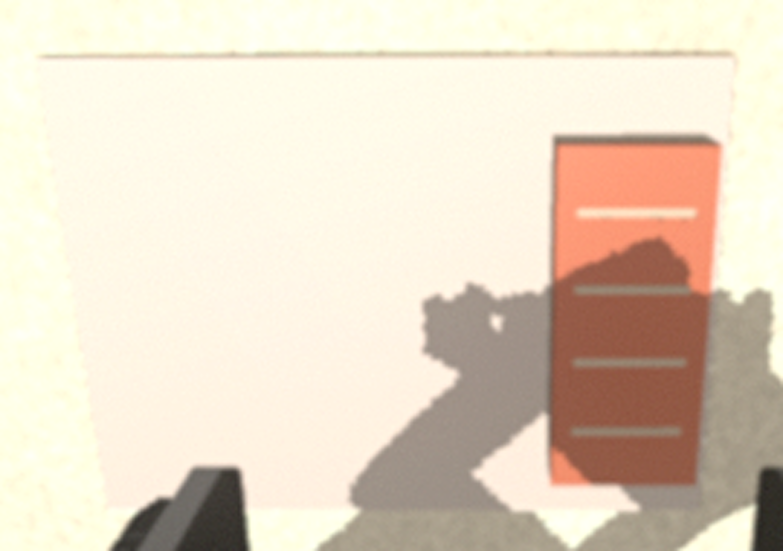

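```bash
cat >> h.py <<'E'
def rect_on_plane(mask,z,cam='wrist',E=None):
    "largest contour of mask -> world plane z -> min area rect: centre, size, angle of long side (deg)"
    cs,_=cv2.findContours(mask.astype(np.uint8),cv2.RETR_EXTERNAL,cv2.CHAIN_APPROX_NONE)
    c=max(cs,key=cv2.contourArea).reshape(-1,2)
    P=onz(cam,c,z,E)[:,:2].astype(np.float32)
    (cx,cy),(w,h),a=cv2.minAreaRect(P)
    if w<h: w,h,a=h,w,a+90
    return np.array([cx,cy]),(w,h),(a+90)%180-90
E
python3 - <<'E'
from h import *
E=np.load('E_bed.npy')
im=cv2.cvtColor(cv2.imread('pics/w2.png'),cv2.COLOR_BGR2RGB).astype(int)
m=(im[...,0]-im[...,2]>35)&(im[...,0]>60)
m[:120]=0;m[:,:290]=0;m[:,370:]=0;m[290:]=0
m=cv2.morphologyEx(m.astype(np.uint8),cv2.MORPH_CLOSE,np.ones((7,7)))
for z in (44,):print(rect_on_plane(m,z,E=E))
off=lambda l:np.array(l)/2.9+110
q=onz('wrist',off([(555,144),(721,144),(696,485),(549,484)]),44,E)[:,:2]; print(q.round(1)); print([np.linalg.norm(q[i]-q[i-1]).round(1) for i in range(4)],q.mean(0))
b=onz('wrist',off([(38,56),(734,54),(702,508),(107,508)]),16,E)[:,:2]; print(b.round(1),[np.linalg.norm(b[i]-b[i-1]).round(1) for i in range(4)],b.mean(0))
a=lambda v:np.degrees(np.arctan2(v[1],v[0])).round(2)
print(a(q[0]-q[3]),a(q[1]-q[2]),a(q[0]-q[1])-90,a(q[3]-q[2])-90,'bed',a(b[0]-b[3]),a(b[1]-b[2]),a(b[0]-b[1])-90,a(b[3]-b[2])-90)
E
```

```text
(array([ 579.39923096, -347.56854248]), (140.3356170654297, 60.641719818115234), 12.539607048034668)
[[ 640.7 -303.2]
 [ 653.3 -361.9]
 [ 516.5 -391.8]
 [ 504.5 -332.5]]
[np.float64(139.4), np.float64(60.0), np.float64(140.0), np.float64(60.5)] [ 578.74025605 -347.35983907]
[[ 628.8 -104.9]
 [ 684.4 -364.8]
 [ 490.9 -408.2]
 [ 434.7 -144.8]] [np.float64(198.2), np.float64(265.8), np.float64(198.3), np.float64(269.3)] [ 559.72515314 -255.64812578]
12.13 12.35 12.049999999999997 11.459999999999994 bed 11.61 12.63 12.079999999999998 12.049999999999997
```

Run:
```python
from h import *
plan([443,303,225],down(95.5),1,amax=8.3)
```

```text
rows 21 dist 615 ang 174
[[1.0,0.0,-0.195,0.011,-0.138,0.0,0.0],[1.0,-0.001,-0.194,-0.016,-0.138,0.0,0.0],[1.0,0.0,-0.19,-0.045,-0.137,0.0,0.0],[1.0,-0.001,-0.182,-0.071,-0.138,0.0,0.0],[1.0,0.0,-0.17,-0.097,-0.138,0.0,0.0]]
[[1.0,0.0,-0.154,-0.12,-0.138,0.0,0.0],[1.0,-0.001,-0.135,-0.141,-0.138,0.0,0.0],[1.0,0.0,-0.113,-0.159,-0.137,0.0,0.0],[1.0,-0.001,-0.089,-0.174,-0.138,0.0,0.0],[1.0,0.0,-0.064,-0.184,-0.138,-0.001,0.0]]
[[1.0,-0.001,-0.036,-0.192,-0.138,0.0,0.0],[1.0,0.0,-0.008,-0.195,-0.138,0.0,0.0],[1.0,-0.001,0.02,-0.194,-0.137,0.0,0.001],[1.0,0.0,0.047,-0.19,-0.138,0.0,0.0],[1.0,-0.001,0.075,-0.18,-0.138,0.0,0.0]]
[[1.0,0.0,0.099,-0.168,-0.138,0.0,0.0],[1.0,-0.001,0.123,-0.152,-0.138,0.0,0.0],[1.0,0.0,0.143,-0.133,-0.137,0.0,0.0],[1.0,-0.001,0.161,-0.11,-0.138,0.0,0.0],[1.0,-0.001,0.175,-0.087,-0.138,0.0,0.0]]
[[1.0,0.0,0.186,-0.06,-0.138,0.0,0.0]]
```

>>> move_arm:
  targets:
    - [[1.0,0.0,-0.195,0.011,-0.138,0.0,0.0],[1.0,0,-0.194,-0.016,-0.138,0.0,0.0],[1.0,0.0,-0.19,-0.045,-0.138,0.0,0.0],[1.0,0,-0.182,-0.071,-0.138,0.0,0.0],[1.0,0.0,-0.17,-0.097,-0.138,0.0,0.0]]

```text
time_s: 2.85
eef_pos: [564.6, -149.4, 224.5]
ee_rot: [0.318, 0.632, 0.318, -0.632]
force: [0.1, -0.1, 0.8]
grip_width: 1.001
```

>>> move_arm:
  targets:
    - [[1.0,0.0,-0.154,-0.12,-0.138,0.0,0.0],[1.0,0,-0.135,-0.141,-0.138,0.0,0.0],[1.0,0.0,-0.113,-0.159,-0.138,0.0,0.0],[1.0,0,-0.089,-0.174,-0.138,0.0,0.0],[1.0,0.0,-0.064,-0.184,-0.138,0,0.0]]

```text
time_s: 3.35
eef_pos: [526.4, -8.2, 224.5]
ee_rot: [0.521, 0.478, 0.52, -0.478]
force: [-0.6, -0.3, -0.3]
grip_width: 1.005
```

>>> move_arm:
  targets:
    - [[1.0,0,-0.036,-0.192,-0.138,0.0,0.0],[1.0,0.0,-0.008,-0.195,-0.138,0.0,0.0],[1.0,0,0.02,-0.194,-0.138,0.0,0],[1.0,0.0,0.047,-0.19,-0.138,0.0,0.0],[1.0,0,0.075,-0.18,-0.138,0.0,0.0]]

```text
time_s: 3.85
eef_pos: [488.1, 133.0, 224.5]
ee_rot: [0.656, 0.264, 0.656, -0.263]
force: [-0.4, 0.5, -0.1]
grip_width: 1.001
```

>>> move_arm:
  targets:
    - [[1.0,0.0,0.099,-0.168,-0.138,0.0,0.0],[1.0,0,0.123,-0.152,-0.138,0.0,0.0],[1.0,0.0,0.143,-0.133,-0.138,0.0,0.0],[1.0,0,0.161,-0.11,-0.138,0.0,0.0],[1.0,0,0.175,-0.087,-0.138,0.0,0.0]]

```text
time_s: 4.35
eef_pos: [449.6, 274.1, 224.5]
ee_rot: [0.707, 0.015, 0.707, -0.015]
force: [1.0, -1.0, 0.5]
grip_width: 1.001
```

>>> move_arm:
  targets:
    - [[1.0,0.0,0.186,-0.06,-0.138,0.0,0.0],[1,0,0,0,0,0,0],[1,0,0,0,0,0,0]]

```text
time_s: 4.65
eef_pos: [442.3, 301.7, 224.3]
ee_rot: [0.706, -0.034, 0.706, 0.034]
force: [0.4, -0.0, 0.5]
grip_width: 1.001
```

Run:
```python
from h import *
st()
E=wristE(); np.save('E_rack.npy',E); save('wrist','w3.png'); st()
r=ctrl.cut_out('slab','wrist'); print([(x['point'],x['confidence']) for x in r])
a=cv2.imread('pics/w3.png');a=np.clip(a.astype(float)*1.6,0,255).astype(np.uint8)
cv2.imwrite('pics/w3c.png',cv2.resize(a,(784,588),interpolation=cv2.INTER_CUBIC))
```

```text
t 4.65 p [442.3 301.7 224.3] x [ 0. -0. -1.] y [-0.097  0.995 -0.   ] z [0.995 0.097 0.   ] F [ 0.4 -0.   0.5] g 1.001 j [ 0.38  0.34  1.48 -0.    1.32 -1.29]
t 4.7 p [442.5 301.3 224.3] x [ 0. -0. -1.] y [-0.096  0.995 -0.   ] z [0.995 0.096 0.   ] F [-0.4 -0.1 -0.6] g 1.005 j [ 0.38  0.34  1.48 -0.    1.32 -1.29]
[([52.4, 359.6], 0.82), ([207.0, 296.0], 0.76)]
```

View pics/w3c.png

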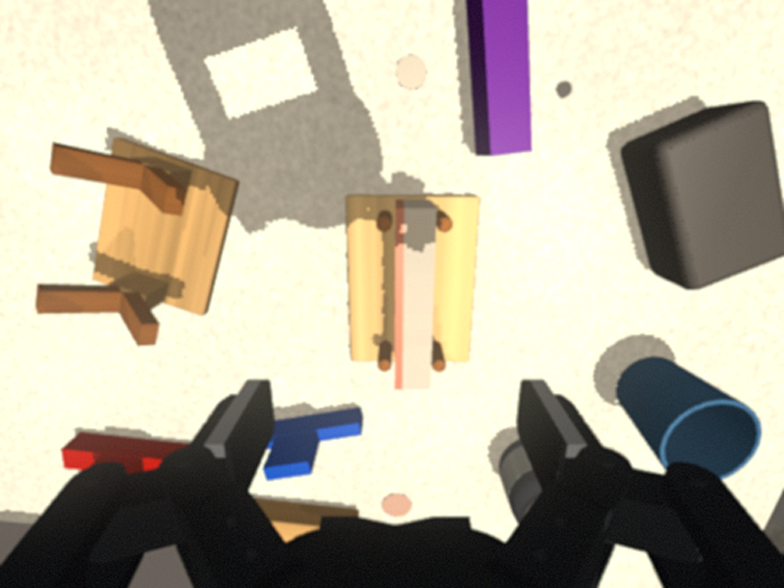

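Run:
```python
from h import *
a=cv2.imread('pics/w3.png');a=np.clip(a.astype(float)*1.6,0,255).astype(np.uint8)
cv2.imwrite('pics/w3s.png',cv2.resize(a[130:290,235:355],None,fx=4.5/1.25,fy=4.5/1.25,interpolation=cv2.INTER_CUBIC))
cv2.imwrite('pics/w3k.png',cv2.resize(a[90:260,15:185],None,fx=3.5,fy=3.5,interpolation=cv2.INTER_CUBIC))
```

```text
(no output)
```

View pics/w3s.png

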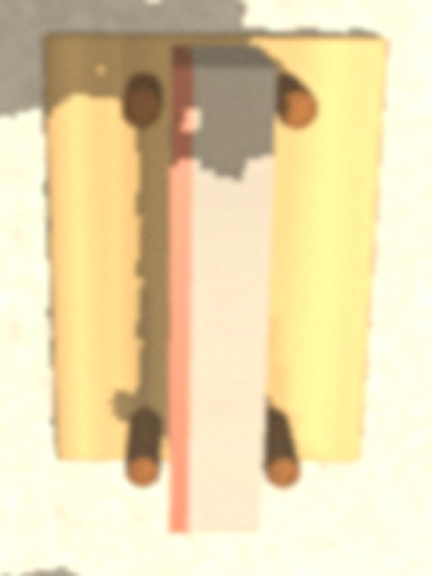

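View pics/w3k.png

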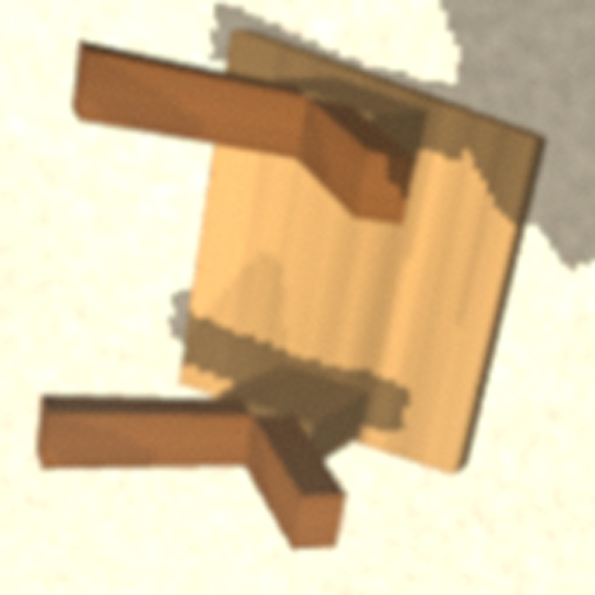

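Run:
```python
from h import *
E=np.load('E_rack.npy')
def q(l,f,o,z):
    P=onz('wrist',np.array(l,float)/f+np.array(o),z,E)[:,:2]
    print(P.round(1).tolist(),'c',P.mean(0).round(1),'sizes',[np.linalg.norm(P[i]-P[i-1]).round(1) for i in range(len(P))],'ang',[np.degrees(np.arctan2(*(P[i]-P[i-1])[::-1])).round(1) for i in range(len(P))])
print('slab');q([(193,68),(276,68),(260,531),(189,531)],3.6,(235,130),72)
print('rack');q([(45,37),(385,40),(361,461),(57,461)],3.6,(235,130),12)
print('cradle');q([(235,32),(543,138),(460,470),(182,383)],3.5,(15,90),12)
print('blue fin top z72');q([(264,462),(273,478),(308,473),(316,455)],1.4,(0,0),72)
# two-view height of slab: far end corners, top cam vs wrist
import itertools
for (t,w) in [((337,200),(260,531)),((369,198),(189,531)),((385,368),(193,68)),((357,370),(276,68))]:
    o1,d1=ray('top',[(70+t[0]/3.5,130+t[1]/3.5)]); o2,d2=ray('wrist',[(w[0]/3.6+235,w[1]/3.6+130)],E)
    print(tri([(o1,d1[0]),(o2,d2[0])]).round(1))
```

```text
slab
[[395.6, 302.5], [393.4, 324.3], [531.7, 337.3], [533.8, 315.8]] c [463.6 320. ] sizes [np.float64(138.9), np.float64(21.9), np.float64(138.9), np.float64(21.6)] ang [np.float64(-174.5), np.float64(95.6), np.float64(5.4), np.float64(-84.4)]
rack
[[397.7, 257.1], [388.2, 363.7], [534.9, 378.7], [545.5, 270.5]] c [466.6 317.5] sizes [np.float64(148.4), np.float64(107.1), np.float64(147.5), np.float64(108.7)] ang [np.float64(-174.8), np.float64(95.1), np.float64(5.8), np.float64(-84.4)]
cradle
[[370.6, 73.3], [394.1, 169.7], [511.8, 138.1], [488.8, 42.3]] c [441.3 105.8] sizes [np.float64(122.2), np.float64(99.2), np.float64(121.9), np.float64(98.5)] ang [np.float64(165.3), np.float64(76.3), np.float64(-15.0), np.float64(-103.5)]
blue fin top z72
[[615.2, 207.6], [631.1, 215.2], [622.8, 244.7], [603.6, 250.8]] c [618.2 229.6] sizes [np.float64(44.7), np.float64(17.6), np.float64(30.7), np.float64(20.1)] ang [np.float64(-75.0), np.float64(25.5), np.float64(105.8), np.float64(162.4)]
[534.6 335.3  65.6]
[537.3 311.3  62.4]
[399.7 302.9  12. ]
[398.3 329.5   3.1]
```

Run:
```python
from h import *
plan([465.5,317.3,130],down(95.5),1)
```

```text
rows 3 dist 98 ang 0
[[1.0,0.209,0.031,0.054,0.0,0.0,0.0],[1.0,0.21,0.031,0.054,0.0,0.0,0.0],[1.0,0.209,0.03,0.054,0.0,0.0,0.0]]
```

>>> move_arm:
  targets:
    - [[1.0,0.21,0.031,0.054,0,0,0],[1.0,0.21,0.031,0.054,0,0,0],[1.0,0.21,0.03,0.054,0,0,0],[1,0,0,0,0,0,0]]

```text
time_s: 5.15
eef_pos: [464.3, 316.9, 126.0]
ee_rot: [0.704, -0.035, 0.709, 0.033]
force: [-0.6, -0.3, 0.2]
grip_width: 0.996
```

Run:
```python
from h import *
E=wristE(); np.save('E_rack2.npy',E); save('wrist','w4.png'); st()
a=cv2.imread('pics/w4.png');a=np.clip(a.astype(float)*1.6,0,255).astype(np.uint8)
cv2.imwrite('pics/w4c.png',cv2.resize(a,(784,588),interpolation=cv2.INTER_CUBIC))
```

```text
t 5.2 p [464.9 317.4 128.7] x [-0.003 -0.001 -1.   ] y [-0.097  0.995 -0.001] z [ 0.995  0.097 -0.003] F [0.6 0.6 1.2] g 1.001 j [ 0.39  0.49  1.51 -0.    1.14 -1.28]
```

View pics/w4c.png

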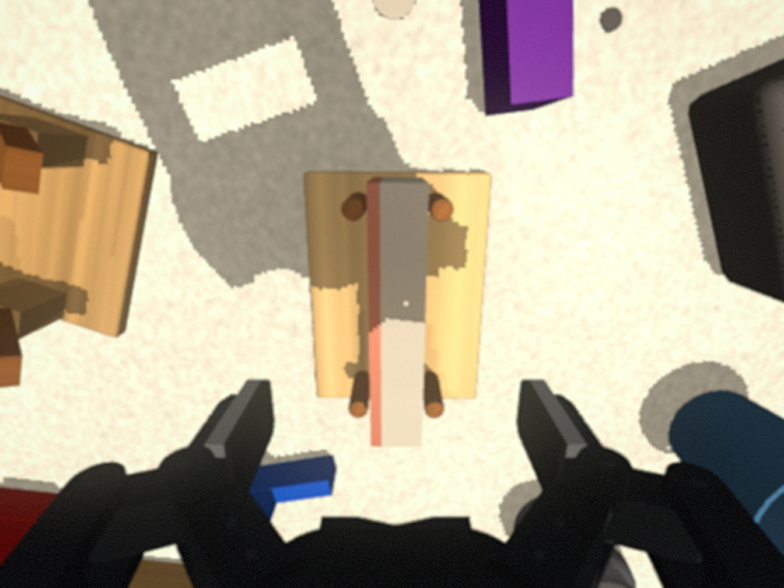

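Run:
```python
from h import *
E=np.load('E_rack2.npy');E1=np.load('E_rack.npy')
w2=np.array([(369,181),(428,181),(421,445),(371,445)])/1.4
w1=np.array([(170,68),(276,68),(260,531),(169,531)])/3.6+np.array((235,130))
for z in (60,72):
  P=onz('wrist',w2,z,E)[:,:2]
  print(z,P.round(1).tolist(),P.mean(0).round(1),[np.linalg.norm(P[i]-P[i-1]).round(1) for i in range(4)])
P=onz('wrist',w1,72,E1)[:,:2]; print(P.round(1).tolist(),P.mean(0).round(1))
for a,b in zip(w1,w2):
    o1,d1=ray('wrist',[a],E1); o2,d2=ray('wrist',[b],E); print(tri([(o1,d1[0]),(o2,d2[0])]).round(1))
```

```text
60 [[395.7, 297.2], [393.0, 324.9], [540.2, 338.7], [543.1, 309.9]] [468.  317.7] [np.float64(147.9), np.float64(27.8), np.float64(147.9), np.float64(29.0)]
72 [[395.0, 297.9], [392.4, 323.9], [531.1, 337.0], [533.9, 309.8]] [463.1 317.1] [np.float64(139.4), np.float64(26.2), np.float64(139.3), np.float64(27.3)]
[[396.2, 296.5], [393.4, 324.3], [531.7, 337.3], [534.4, 309.8]] [463.9 317. ]
[395.7 297.1  70. ]
[391.7 322.7  87.1]
[533.4 337.6  69. ]
[536.1 309.9  69.1]
```

>>> move_arm:
  targets:
    - [[1.0,0.267,-0.003,-0.01,0,0,0],[1.0,0.22,0,0,0,0,0],[1.0,0.11,0,0,0,0,0],[1,0.06,0,0,0,0,0],[1,0,0,0,0,0,0]]

```text
time_s: 5.7
eef_pos: [464.1, 317.7, 31.9]
ee_rot: [0.707, -0.035, 0.706, 0.035]
force: [-0.5, -0.2, 0.2]
grip_width: 0.998
```

>>> move_arm:
  targets:
    - [[0.2,0,0,0,0,0,0],[0.2,0,0,0,0,0,0],[0.2,0,0,0,0,0,0],[0.2,0,0,0,0,0,0],[0.2,0,0,0,0,0,0]]
  force: 40

```text
time_s: 6.2
eef_pos: [464.0, 318.1, 31.7]
ee_rot: [0.707, -0.035, 0.706, 0.035]
force: [-1.4, -0.1, 5.4]
grip_width: 0.323
```

>>> move_arm:
  targets:
    - [[0.2,-0.05,0,0,0,0,0],[0.2,-0.15,0,0,0,0,0],[0.2,-0.25,0,0,0,0,0],[0.2,-0.25,0,0,0,0,0],[0.2,-0.15,0,0,0,0,0]]
  force: 50

```text
time_s: 6.7
eef_pos: [464.0, 318.2, 161.4]
ee_rot: [0.707, -0.035, 0.705, 0.035]
force: [0.6, -0.2, -3.7]
grip_width: 0.325
```

Run:
```python
from h import *
st();save('wrist','w5.png'); save('side','s5.png');st()
a=cv2.imread('pics/w5.png');a=np.clip(a.astype(float)*1.6,0,255).astype(np.uint8)
cv2.imwrite('pics/w5c.png',a)
```

```text
t 6.7 p [464.  318.2 161.4] x [ 0.002  0.001 -1.   ] y [-0.099  0.995  0.001] z [0.995 0.099 0.002] F [ 0.6 -0.2 -3.7] g 0.325 j [ 0.39  0.45  1.48 -0.    1.2  -1.28]
t 6.8 p [464.7 318.5 161.5] x [ 0.005  0.002 -1.   ] y [-0.099  0.995  0.002] z [0.995 0.099 0.005] F [ 0.1 -0.5 -3.6] g 0.321 j [ 0.39  0.45  1.48  0.    1.2  -1.28]
```

View pics/w5c.png

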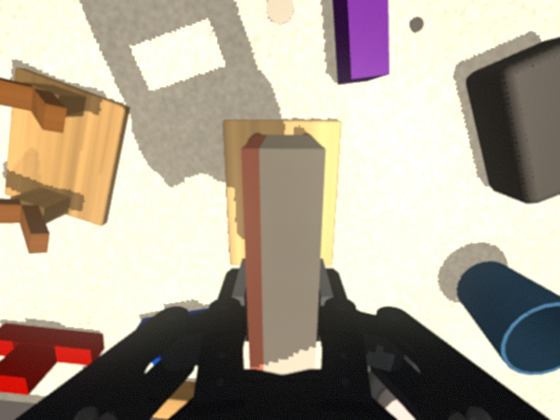

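View pics/s5.png

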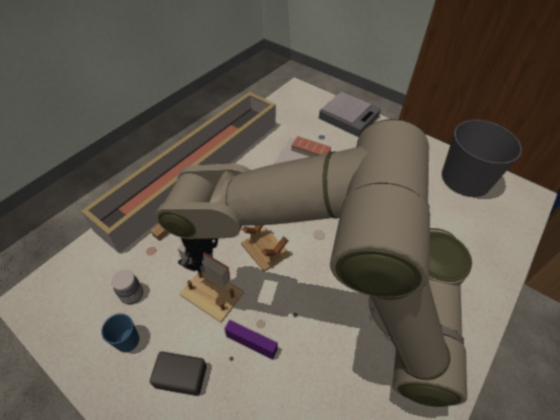

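Run:
```python
from h import *
plan([425,215,215],down(95.5),0.2,p0=[464,318.2,162])
```

```text
rows 3 dist 122 ang 0
[[0.2,-0.119,-0.219,-0.108,0.001,0.002,-0.001],[0.2,-0.118,-0.22,-0.109,0.001,0.001,0.0],[0.2,-0.118,-0.22,-0.108,0.001,0.002,-0.001]]
```

>>> move_arm:
  targets:
    - [[0.2,-0.12,-0.15,-0.07,0,0,0],[0.2,-0.12,-0.22,-0.11,0,0,0],[0.2,-0.12,-0.19,-0.1,0,0,0],[0.2,0,-0.1,-0.045,0,0,0],[0.2,0,0,0,0,0,0]]

```text
time_s: 7.3
eef_pos: [424.0, 213.2, 211.4]
ee_rot: [0.706, -0.035, 0.707, 0.034]
force: [1.0, 0.5, -4.1]
grip_width: 0.319
```

Run:
```python
from h import *
st();E=wristE();np.save('E6.npy',E);save('wrist','w6.png');st()
a=cv2.imread('pics/w6.png');a=np.clip(a.astype(float)*1.6,0,255).astype(np.uint8)
cv2.imwrite('pics/w6c.png',cv2.resize(a,(784,588),interpolation=cv2.INTER_CUBIC))
```

```text
t 7.3 p [424.  213.2 211.4] x [-0.002 -0.001 -1.   ] y [-0.097  0.995 -0.001] z [ 0.995  0.097 -0.002] F [ 1.   0.5 -4.1] g 0.319 j [ 0.22  0.22  1.67 -0.    1.25 -1.45]
t 7.35 p [424.4 214.1 211.3] x [-0.002 -0.    -1.   ] y [-0.098  0.995 -0.   ] z [ 0.995  0.098 -0.002] F [ 0.5  0.6 -3. ] g 0.323 j [ 0.22  0.22  1.67  0.    1.25 -1.45]
```

View pics/w6c.png

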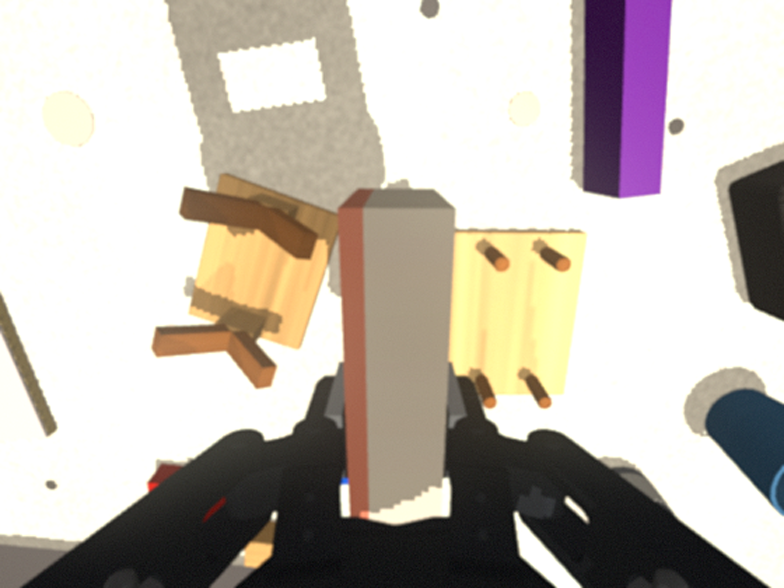

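Run:
```python
from h import *
a=cv2.imread('pics/w6.png');a=np.clip(a.astype(float)*1.6,0,255).astype(np.uint8)
cv2.imwrite('pics/w6k.png',cv2.resize(a[115:285,100:250],None,fx=4,fy=4,interpolation=cv2.INTER_CUBIC))
```

```text
(no output)
```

View pics/w6k.png

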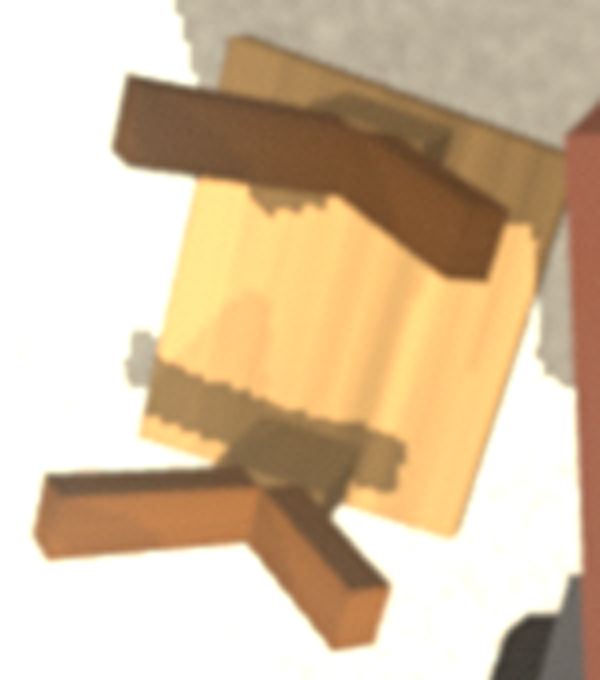

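```bash
cat > fitc.py <<'E'
from h import *
from scipy.optimize import least_squares
E6=np.load('E6.npy');E3=np.load('E_rack.npy')
t=35.36
M6=[((-62.5,-50,12),(237,36)),((62.5,50,12),(460,536)),((62.5,-50,12),(140,435)),((-41,0,55),(340,192)),((59,0,55),(247,542)),((41,0,55),(258,487)),
((-59,-t,90.4),(130,75)),((-41,-t,90.4),(113,150)),((41,-t,90.4),(45,478)),((59,-t,90.4),(35,532)),((59,t,90.4),(332,648)),((41,t,90.4),(345,587)),((-41,t,90.4),(447,278))]
M3=[((-62.5,-50,12),(237,32)),((-62.5,50,12),(543,138)),((62.5,50,12),(460,470)),((62.5,-50,12),(182,383)),((-41,0,55),(298,157)),((59,0,55),(247,465)),((-59,-t,90.4),(82,43)),((-41,-t,90.4),(75,110)),((41,-t,90.4),(43,400)),((59,-t,90.4),(38,455)),((59,t,90.4),(292,547)),((-41,t,90.4),(358,215))]
def W(P,p):
    c,s=np.cos(p[2]),np.sin(p[2]); P=np.array(P,float); return np.c_[p[0]+c*P[:,0]-s*P[:,1],p[1]+s*P[:,0]+c*P[:,1],P[:,2]+(p[3] if len(p)>3 else 0)]
def res(p,M,f,o,E):
    return proj('wrist',W([m[0] for m in M],p),E)-(np.array([m[1] for m in M])/f+np.array(o))
for nm,M,f,o,E in (('6',M6,4,(100,115),E6),('3',M3,3.5,(15,90),E3)):
  for p0 in ([441,106,-.25],[441,106,-.25,0]):
    r=least_squares(lambda p:res(p,M,f,o,E).ravel(),p0,x_scale=[10,10,.1,10][:len(p0)],loss='soft_l1')
    print(nm,r.x[:2].round(1),np.degrees(r.x[2]).round(2),r.x[3:]);
  print(res(r.x,M,f,o,E).round(1).tolist())
E
python3 fitc.py
```

```text
6 [440.  103.4] -15.04 []
6 [438.7 104.5] -14.83 [3.5092183]
[[-3.0, -3.9], [-1.7, 1.1], [-2.6, -0.5], [-0.7, -1.1], [-1.2, -0.5], [-0.1, -1.4], [3.0, -0.0], [2.9, 1.7], [2.2, 3.3], [1.3, 6.3], [-0.5, 0.5], [0.9, 0.2], [-0.5, -1.8]]
3 [440.4 104.3] -15.03 []
3 [440.1 105.3] -14.97 [1.66848029]
[[-2.0, -3.8], [-0.5, -1.3], [-1.0, 1.6], [-2.2, -0.7], [0.2, -1.1], [-1.0, -0.6], [1.7, -0.1], [1.3, 1.2], [1.0, 2.2], [0.6, 3.1], [-0.1, 0.3], [-0.1, -0.4]]
```

```bash
cat >> h.py <<'E'
CYAW=-14.8
def cframe(C=(440,104.5),yaw=CYAW):
    a=np.radians(yaw); g=np.array([np.cos(a),np.sin(a),0]); l=np.array([-np.sin(a),np.cos(a),0]); z=np.array([0,0,1.])
    u=(l+z)/np.sqrt(2); n=(-l+z)/np.sqrt(2); V=np.array([C[0],C[1],55.]); return V,g,l,u,n
def rot(x,y): return R.from_matrix(np.c_[x,y,np.cross(x,y)])
E
python3 - <<'E'
from h import *
V,g,l,u,n=cframe()
T=V+19.7*u+14*n; print(T)
plan(T+[0,0,70],rot(-u,-n),0.2,p0=[424.5,214.5,212],amax=8)
E
```

```text
[441.02957634 108.39679003  78.82949853]
rows 7 dist 125 ang 49
[[0.2,0.06,-0.102,0.006,0.046,0.019,-0.106],[0.2,0.071,-0.094,0.012,0.046,0.019,-0.106],[0.2,0.081,-0.086,0.018,0.046,0.018,-0.106],[0.2,0.089,-0.075,0.023,0.047,0.019,-0.106],[0.2,0.096,-0.063,0.029,0.046,0.019,-0.106]]
[[0.2,0.102,-0.051,0.033,0.046,0.019,-0.105],[0.2,0.106,-0.037,0.037,0.046,0.019,-0.106]]
```

>>> move_arm:
  targets:
    - [[0.2,0.06,-0.102,0.006,0.046,0.019,-0.106],[0.2,0.071,-0.094,0.012,0.046,0.019,-0.106],[0.2,0.081,-0.086,0.018,0.046,0.018,-0.106],[0.2,0.089,-0.075,0.023,0.047,0.019,-0.106],[0.2,0.096,-0.063,0.029,0.046,0.019,-0.106]]

```text
time_s: 7.85
eef_pos: [437.1, 139.4, 165.9]
ee_rot: [0.652, -0.145, 0.702, -0.247]
force: [0.4, 0.0, -4.2]
grip_width: 0.327
```

>>> move_arm:
  targets:
    - [[0.2,0.102,-0.051,0.033,0.046,0.019,-0.106],[0.2,0.106,-0.037,0.037,0.046,0.019,-0.106],[0.2,0,0,0,0,0,0],[0.2,0,0,0,0,0,0]]

```text
time_s: 8.25
eef_pos: [441.7, 109.6, 148.4]
ee_rot: [0.614, -0.184, 0.683, -0.351]
force: [0.1, 0.6, -3.1]
grip_width: 0.323
```

Run:
```python
from h import *
st();E=wristE();np.save('E7.npy',E);save('wrist','w7.png');save('side','s7.png');st()
V,g,l,u,n=cframe()
T=V+19.7*u+14*n
plan(T+[0,0,20],rot(-u,-n),0.2,vmax=25)
```

```text
t 8.25 p [441.7 109.6 148.4] x [-0.179 -0.682 -0.709] y [ 0.179  0.686 -0.705] z [ 0.968 -0.253 -0.   ] F [ 0.1  0.6 -3.1] g 0.323 j [ 0.32  0.56  1.56 -0.63  1.52 -0.8 ]
t 8.35 p [441.9 109.4 149.8] x [-0.177 -0.682 -0.71 ] y [ 0.181  0.686 -0.705] z [ 0.967 -0.253  0.002] F [-0.6 -0.5 -3.8] g 0.32 j [ 0.32  0.56  1.56 -0.63  1.52 -0.79]
rows 3 dist 51 ang 0
[[0.2,0.082,0.078,-0.002,0.0,0.001,-0.001],[0.2,0.082,0.078,-0.001,0.0,0.001,-0.001],[0.2,0.082,0.078,-0.001,0.0,0.001,-0.001]]
```

View pics/w7.png

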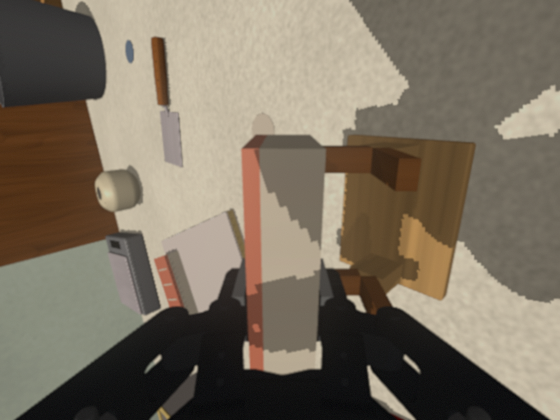

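View pics/s7.png

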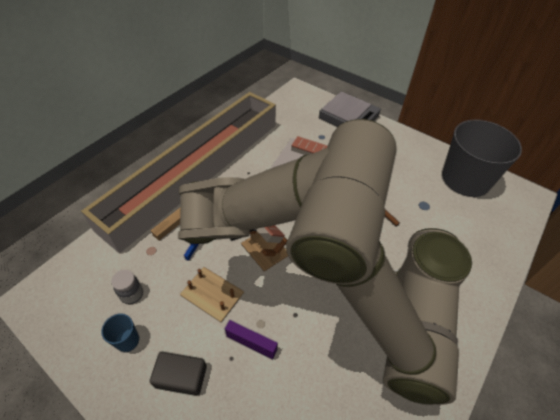

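Run:
```python
from h import *
import sys
E=np.load('E7.npy')
a=cv2.imread('pics/w7.png');a=np.clip(a.astype(float)*1.8,0,255).astype(np.uint8)
V,g,l,u,n=cframe()
C=V-[0,0,55]
t=35.36
def L(*P):
    W=[C+g*p[0]+l*p[1]+np.array([0,0,p[2]]) for p in P]; q=proj('wrist',W,E)
    cv2.polylines(a,[np.round(q*4).astype(np.int32)],False,(0,255,0),1,cv2.LINE_AA,2)
L((-62.5,-50,12),(-62.5,50,12),(62.5,50,12),(62.5,-50,12),(-62.5,-50,12))
for x in (-59,-41,41,59): L((x,-t,55+t),(x,0,55),(x,t,55+t))
cv2.imwrite('pics/w7o.png',cv2.resize(a[110:330,230:500],None,fx=2.9,fy=2.7))
```

```text
(no output)
```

View pics/w7o.png

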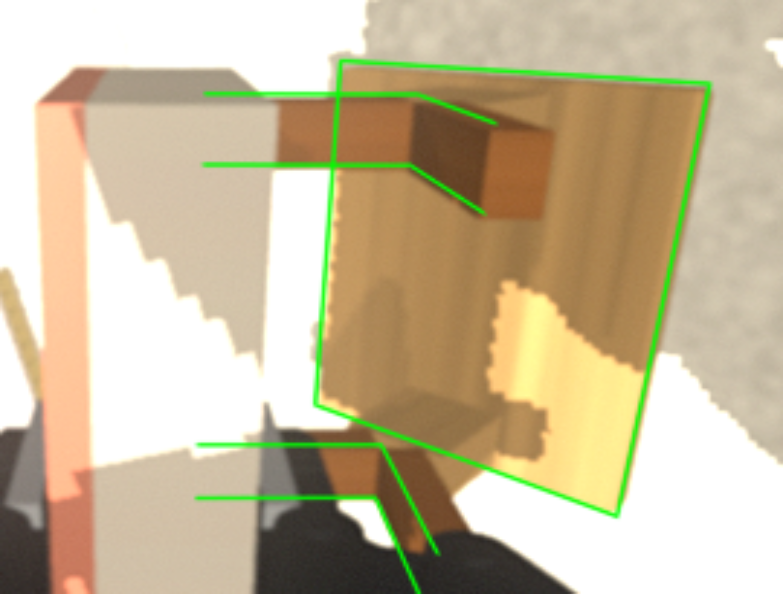

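>>> move_arm:
  targets:
    - [[0.2,0.09,0.09,-0.002,0,0.001,-0.001],[0.2,0.09,0.09,-0.001,0,0.001,-0.001],[0.2,0.06,0.06,-0.001,0,0.001,-0.001],[0.2,0.025,0.025,0,0,0,0],[0.2,0.01,0.01,0,0,0,0]]

```text
time_s: 8.85
eef_pos: [441.3, 108.9, 91.2]
ee_rot: [0.612, -0.185, 0.683, -0.353]
force: [-0.8, 0.0, -3.1]
grip_width: 0.32
```

>>> move_arm:
  targets:
    - [[0.2,0.01,0.01,0,0,0,0],[0.2,0.01,0.01,0,0,0,0],[0.2,0,0,0,0,0,0]]

```text
time_s: 9.15
eef_pos: [441.2, 108.8, 86.9]
ee_rot: [0.612, -0.185, 0.683, -0.354]
force: [-1.0, -0.4, -2.6]
grip_width: 0.32
```

>>> move_arm:
  targets:
    - [[0.2,0.01,0.01,0,0,0,0],[0.2,0.01,0.01,0,0,0,0],[0.2,0,0,0,0,0,0]]

```text
time_s: 9.45
eef_pos: [441.1, 108.7, 82.3]
ee_rot: [0.612, -0.185, 0.683, -0.354]
force: [-0.0, -0.1, -3.6]
grip_width: 0.323
```

>>> move_arm:
  targets:
    - [[0.2,0.01,0.01,0,0,0,0],[0.2,0,0,0,0,0,0]]

```text
time_s: 9.65
eef_pos: [441.1, 108.7, 80.2]
ee_rot: [0.612, -0.185, 0.683, -0.354]
force: [0.1, -0.1, -2.8]
grip_width: 0.318
```

>>> move_arm:
  targets:
    - [[0.2,0.01,0.01,0,0,0,0],[0.2,0,0,0,0,0,0]]

```text
time_s: 9.85
eef_pos: [441.2, 108.2, 79.1]
ee_rot: [0.612, -0.186, 0.682, -0.354]
force: [-1.4, -3.3, 4.1]
grip_width: 0.321
```

Run:
```python
from h import *
st();save('wrist','w8.png')
```

```text
t 9.85 p [441.2 108.2  79.1] x [-0.183 -0.687 -0.703] y [ 0.18   0.68  -0.711] z [ 0.967 -0.256 -0.   ] F [-1.4 -3.3  4.1] g 0.321 j [ 0.32  0.67  1.6  -0.65  1.41 -0.71]
```

View pics/w8.png

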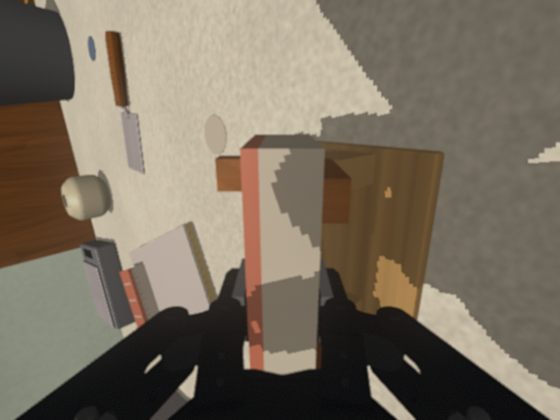

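>>> move_arm:
  targets:
    - [[0.4,0,0,0,0,0,0],[0.5,0,0,0,0,0,0],[0.7,0,0,0,0,0,0],[0.7,0,0,0,0,0,0],[0.7,0,0,0,0,0,0]]

```text
time_s: 10.4
eef_pos: [441.2, 108.8, 78.3]
ee_rot: [0.612, -0.185, 0.683, -0.354]
force: [-0.4, 0.3, 0.0]
grip_width: 0.698
```

Run:
```python
from h import *
st();save('wrist','w9.png')
```

```text
t 10.4 p [441.2 108.8  78.3] x [-0.182 -0.685 -0.705] y [ 0.181  0.682 -0.709] z [ 0.967 -0.257 -0.   ] F [-0.4  0.3  0. ] g 0.698 j [ 0.32  0.67  1.6  -0.64  1.41 -0.71]
```

View pics/w9.png

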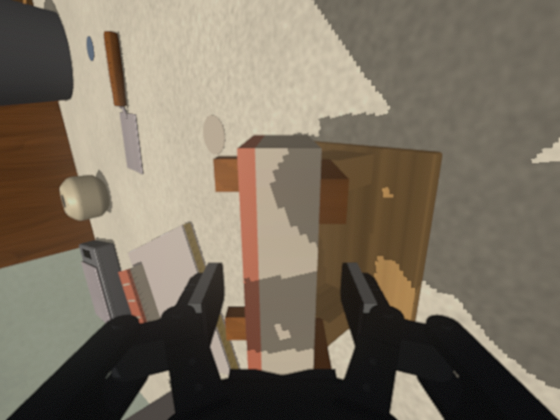

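>>> move_arm:
  targets:
    - [[0.7,-0.07,0,0,0,0,0],[0.7,-0.2,0,0,0,0,0],[0.7,-0.27,0,0,0,0,0],[0.7,-0.2,0,0,0,0,0]]

```text
time_s: 10.85
eef_pos: [461.8, 186.6, 158.7]
ee_rot: [0.613, -0.184, 0.682, -0.353]
force: [1.6, -0.1, 0.1]
grip_width: 0.7
```

Run:
```python
from h import *
st();save('wrist','w10.png');st()
# spacer view: approx centre 620,225 ; yaw of tool y 15
p,r,s=pose()
zt=down(15).as_matrix()[:,2]; print(zt)
plan(np.array([620,225,0])-30*zt+[0,0,215],down(15),1,amax=8)
```

```text
t 10.85 p [461.8 186.6 158.7] x [-0.181 -0.685 -0.706] y [ 0.181  0.682 -0.708] z [ 0.967 -0.256  0.001] F [ 1.6 -0.1  0.1] g 0.7 j [ 0.43  0.67  1.35 -0.58  1.67 -0.77]
t 10.9 p [463.2 189.1 161.4] x [-0.176 -0.683 -0.709] y [ 0.184  0.685 -0.705] z [ 0.967 -0.254  0.005] F [-0.2  2.1  2.3] g 0.694 j [ 0.43  0.66  1.35 -0.58  1.67 -0.77]
[ 0.25881905 -0.96592583  0.        ]
rows 10 dist 171 ang 74
[[1.0,-0.072,0.023,0.085,0.095,0.04,0.067],[1.0,-0.074,0.036,0.08,0.095,0.039,0.068],[1.0,-0.074,0.049,0.072,0.095,0.04,0.067],[1.0,-0.073,0.06,0.063,0.095,0.04,0.067],[1.0,-0.07,0.072,0.054,0.094,0.039,0.068]]
[[1.0,-0.067,0.081,0.044,0.095,0.04,0.067],[1.0,-0.063,0.09,0.032,0.095,0.04,0.067],[1.0,-0.057,0.097,0.02,0.095,0.039,0.068],[1.0,-0.051,0.101,0.009,0.095,0.04,0.067],[1.0,-0.044,0.106,-0.004,0.095,0.04,0.067]]
```

View pics/w10.png

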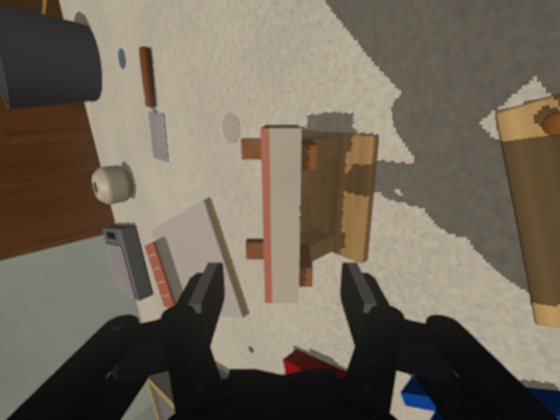

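>>> move_arm:
  targets:
    - [[1.0,-0.072,0.023,0.085,0.095,0.04,0.067],[1.0,-0.074,0.036,0.08,0.095,0.04,0.068],[1.0,-0.074,0.049,0.072,0.095,0.04,0.067],[1.0,-0.073,0.06,0.063,0.095,0.04,0.067],[1.0,-0.07,0.072,0.054,0.094,0.04,0.068]]

```text
time_s: 11.4
eef_pos: [536.9, 217.6, 183.2]
ee_rot: [0.617, 0.131, 0.656, -0.415]
force: [-0.7, 1.1, 0.7]
grip_width: 0.997
```

>>> move_arm:
  targets:
    - [[1.0,-0.067,0.081,0.044,0.095,0.04,0.067],[1.0,-0.063,0.09,0.032,0.095,0.04,0.067],[1.0,-0.057,0.097,0.02,0.095,0.039,0.068],[1.0,-0.051,0.101,0.01,0.095,0.04,0.067],[1.0,-0.044,0.106,-0.004,0.095,0.04,0.067]]

```text
time_s: 11.9
eef_pos: [611.9, 249.5, 209.4]
ee_rot: [0.557, 0.431, 0.561, -0.434]
force: [-0.4, -0.1, 0.5]
grip_width: 1.0
```

>>> move_arm:
  targets:
    - [[1.0,0,0,0,0,0,0],[1.0,0,0,0,0,0,0]]

```text
time_s: 12.1
eef_pos: [610.6, 249.1, 208.7]
ee_rot: [0.559, 0.427, 0.563, -0.434]
force: [0.0, 0.6, 0.2]
grip_width: 0.997
```

Run:
```python
from h import *
st();E=wristE();np.save('E11.npy',E);save('wrist','w11.png');st()
a=cv2.imread('pics/w11.png');a=np.clip(a.astype(float)*1.6,0,255).astype(np.uint8)
cv2.imwrite('pics/w11c.png',cv2.resize(a,(784,588),interpolation=cv2.INTER_CUBIC))
```

```text
t 12.1 p [610.6 249.1 208.7] x [-0.011 -0.004 -1.   ] y [ 0.966  0.258 -0.011] z [ 0.258 -0.966  0.001] F [0.  0.6 0.2] g 0.997 j [ 0.21  0.64  1.06 -0.    1.46 -0.05]
t 12.15 p [610.5 249.3 208.4] x [-0.011 -0.004 -1.   ] y [ 0.966  0.258 -0.012] z [ 0.258 -0.966  0.001] F [-0.5 -0.3  1.3] g 1.0 j [ 0.21  0.64  1.06 -0.    1.45 -0.05]
```

View pics/w11c.png

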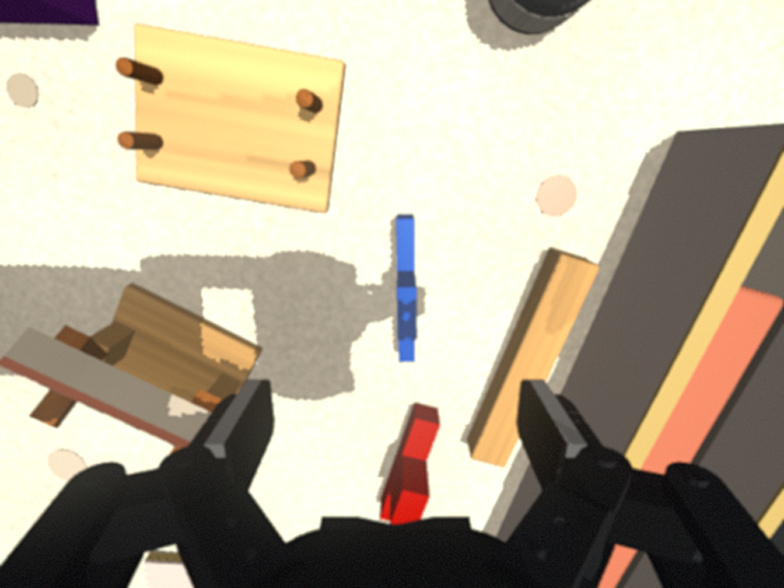

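Run:
```python
from h import *
E=np.load('E11.npy')
im=cv2.cvtColor(cv2.imread('pics/w11.png'),cv2.COLOR_BGR2RGB).astype(int)
m=((im[...,2]-im[...,0]>25)&(np.arange(420)[:,None]<275)&(np.arange(420)[:,None]>140)).astype(np.uint8)
m[:,:270]=0;m[:,320:]=0
ys,xs=np.where(m);print(xs.min(),xs.max(),ys.min(),ys.max())
for y in range(ys.min(),ys.max()+1,6): r=np.where(m[y])[0]; print(y,r.min(),r.max(),end=' | ')
a=cv2.imread('pics/w11.png');a=np.clip(a.astype(float)*1.9,0,255).astype(np.uint8)
cv2.imwrite('pics/w11s.png',cv2.resize(a[145:265,265:325],None,fx=5,fy=5,interpolation=cv2.INTER_CUBIC))
```

```text
283 297 155 257
155 284 294 | 161 283 295 | 167 283 295 | 173 283 295 | 179 283 295 | 185 283 295 | 191 283 295 | 197 285 294 | 203 285 295 | 209 283 297 | 215 284 296 | 221 284 296 | 227 285 296 | 233 285 296 | 239 285 296 | 245 284 295 | 251 285 295 | 257 285 295 |
```

View pics/w11s.png

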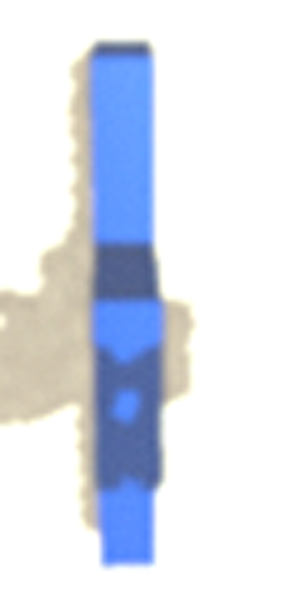

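Run:
```python
from h import *
E=np.load('E11.npy')
def q(l,z):
    P=onz('wrist',np.array(l,float)/5+np.array([265,145]),z,E)[:,:2]
    print(z,P.round(1).tolist(),'c',P.mean(0).round(1),'sizes',[np.linalg.norm(P[i]-P[i-1]).round(1) for i in range(4)])
    a=(P[0]+P[1])/2;b=(P[2]+P[3])/2;print('yaw',np.degrees(np.arctan2(*(b-a)[::-1])))
q([(92,55),(152,55),(153,564),(103,564)],28)
q([(93,300),(162,300),(160,489),(97,489)],72)
zt=down(15).as_matrix()[:,2]
```

```text
28 [[600.8, 282.1], [612.9, 285.4], [645.4, 171.3], [634.1, 168.2]] c [623.3 226.8] sizes [np.float64(118.7), np.float64(12.6), np.float64(118.6), np.float64(11.7)]
yaw -73.90714907239206
72 [[611.6, 243.6], [624.3, 247.0], [634.7, 209.1], [622.6, 205.8]] c [623.3 226.4] sizes [np.float64(39.4), np.float64(13.1), np.float64(39.4), np.float64(12.5)]
yaw -74.22795973275437
```

Run:
```python
from h import *
plan([623.3,226.6,100],down(15.8),0.5,p0=[610.6,249.2,208.6],vmax=36)
```

```text
rows 4 dist 112 ang 1
[[0.5,0.181,0.013,0.042,-0.004,0.0,0.003],[0.5,0.181,0.012,0.041,-0.003,0.0,0.003],[0.5,0.181,0.011,0.042,-0.004,0.001,0.002],[0.5,0.181,0.011,0.042,-0.003,0.0,0.003]]
```

>>> move_arm:
  targets:
    - [[0.5,0.18,0.012,0.042,-0.004,0,0.003],[0.5,0.18,0.012,0.042,-0.004,0,0.003],[0.5,0.18,0.012,0.042,-0.003,0,0.003],[0.5,0.18,0.012,0.042,-0.003,0,0.003],[0.5,0,0,0,0,0,0]]

```text
time_s: 12.65
eef_pos: [622.0, 226.0, 96.5]
ee_rot: [0.563, 0.425, 0.565, -0.428]
force: [-0.4, -0.0, 0.0]
grip_width: 0.494
```

Run:
```python
from h import *
E=wristE();np.save('E12.npy',E);save('wrist','w12.png');st()
plan([623.3,226.6,36],down(15.8),0.5)
```

```text
t 12.7 p [623.1 226.7  99.3] x [-0.001 -0.    -1.   ] y [ 0.963  0.271 -0.001] z [ 0.271 -0.963  0.   ] F [0.2 1.  1. ] g 0.495 j [ 0.17  0.73  1.19 -0.    1.22 -0.1 ]
rows 2 dist 63 ang 0
[[0.5,0.211,0.001,0.0,-0.001,0.0,0.001],[0.5,0.211,0.0,0.001,-0.001,0.0,0.0]]
```

View pics/w12.png

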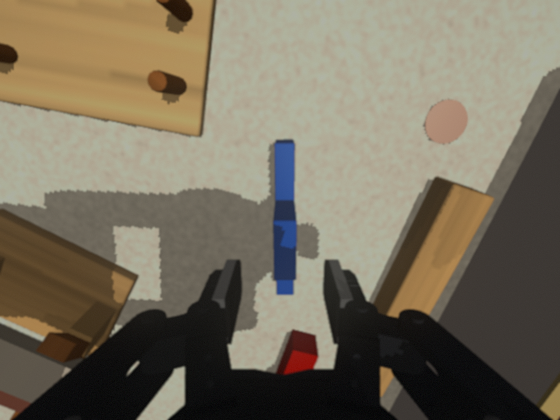

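>>> move_arm:
  targets:
    - [[0.5,0.2,0,0,0,0,0],[0.5,0.13,0,0,0,0,0],[0.5,0.07,0,0,0,0,0],[0.5,0.023,0,0,0,0,0],[0.5,0,0,0,0,0,0]]

```text
time_s: 13.2
eef_pos: [624.8, 227.0, 38.3]
ee_rot: [0.565, 0.428, 0.562, -0.426]
force: [-0.1, -0.0, 0.2]
grip_width: 0.499
```

>>> move_arm:
  targets:
    - [[0.05,0,0,0,0,0,0],[0.05,0,0,0,0,0,0],[0.05,0,0,0,0,0,0],[0.05,0,0,0,0,0,0]]
  force: 30

```text
time_s: 13.6
eef_pos: [624.9, 226.8, 38.3]
ee_rot: [0.564, 0.429, 0.562, -0.426]
force: [-0.8, 1.3, 5.6]
grip_width: 0.159
```

Run:
```python
from h import *
F=np.array([579,-347.5]);a=np.radians(12.2);fy=np.array([-np.sin(a),np.cos(a)])
T=np.r_[F+fy*44,130];print(T)
plan(T,down(-77.8),0.05,p0=[624.9,226.8,140],amax=8.2)
```

```text
[ 569.70170896 -304.49370065  130.        ]
rows 12 dist 534 ang 93
[[0.05,0.005,-0.109,0.276,0.13,0.0,0.0],[0.05,0.005,-0.071,0.288,0.13,-0.001,-0.001],[0.05,0.006,-0.031,0.295,0.129,0.0,0.0],[0.05,0.005,0.01,0.297,0.13,0.0,0.0],[0.05,0.006,0.049,0.293,0.13,-0.001,-0.001]]
[[0.05,0.005,0.089,0.283,0.13,0.0,0.0],[0.05,0.006,0.126,0.268,0.129,0.0,0.0],[0.05,0.006,0.161,0.25,0.13,0.0,-0.001],[0.05,0.005,0.194,0.224,0.13,-0.001,0.0],[0.05,0.006,0.222,0.197,0.13,0.0,0.0]]
[[0.05,0.005,0.247,0.165,0.129,0.0,-0.001],[0.05,0.006,0.267,0.129,0.13,0.0,0.0]]
```

>>> move_arm:
  targets:
    - [[0.05,-0.07,0,0,0,0,0],[0.05,-0.2,0,0,0,0,0],[0.05,-0.25,0,0,0,0,0],[0.05,-0.15,0,0,0,0,0]]
  force: 50

```text
time_s: 14.0
eef_pos: [624.7, 226.7, 141.2]
ee_rot: [0.565, 0.429, 0.562, -0.426]
force: [0.6, -0.4, -0.4]
grip_width: 0.158
```

>>> move_arm:
  targets:
    - [[0.05,0.005,-0.109,0.276,0.13,0,0],[0.05,0.005,-0.071,0.288,0.13,0,0],[0.05,0.006,-0.031,0.295,0.13,0,0],[0.05,0.005,0.01,0.297,0.13,0,0],[0.05,0.006,0.049,0.293,0.13,0,0]]

```text
time_s: 14.5
eef_pos: [600.5, 3.6, 134.0]
ee_rot: [0.387, 0.593, 0.386, -0.591]
force: [1.0, 0.1, -0.1]
grip_width: 0.154
```

>>> move_arm:
  targets:
    - [[0.05,0.005,0.089,0.283,0.13,0,0],[0.05,0.006,0.126,0.268,0.13,0,0],[0.05,0.006,0.161,0.25,0.13,0,0],[0.05,0.005,0.194,0.224,0.13,0,0],[0.05,0.006,0.222,0.197,0.13,0,0]]

```text
time_s: 15.0
eef_pos: [577.1, -217.8, 129.6]
ee_rot: [0.167, 0.688, 0.167, -0.686]
force: [0.5, 0.5, -0.8]
grip_width: 0.158
```

>>> move_arm:
  targets:
    - [[0.05,0.005,0.247,0.165,0.13,0,0],[0.05,0.006,0.267,0.129,0.13,0,0],[0.05,0,0,0,0,0,0],[0.05,0,0,0,0,0,0]]

```text
time_s: 15.4
eef_pos: [567.8, -305.2, 127.3]
ee_rot: [0.073, 0.704, 0.074, -0.702]
force: [0.9, -0.1, -0.0]
grip_width: 0.155
```

Run:
```python
from h import *
E=wristE();np.save('E13.npy',E);save('wrist','w13.png');st()
a=cv2.imread('pics/w13.png');a=np.clip(a.astype(float)*1.8,0,255).astype(np.uint8)
cv2.imwrite('pics/w13c.png',cv2.resize(a,(784,588),interpolation=cv2.INTER_CUBIC))
```

```text
t 15.45 p [ 568.2 -304.2  127.4] x [ 0.003  0.001 -1.   ] y [ 0.209 -0.978 -0.001] z [-0.978 -0.209 -0.003] F [ 1.2 -0.4 -1.3] g 0.151 j [-0.67  0.66  1.24  0.    1.24  0.68]
```

View pics/w13c.png

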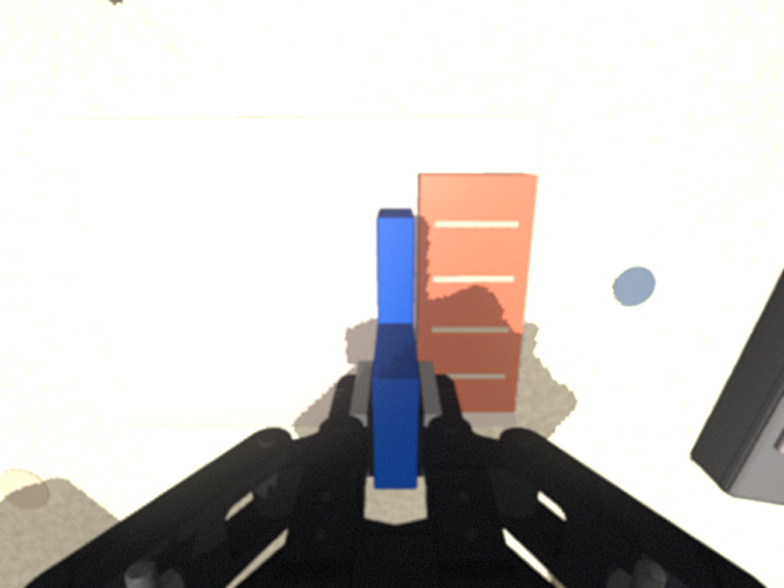

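Run:
```python
from h import *
E=np.load('E13.npy')
F=np.array([579,-347.5]);a=np.radians(12.2);fx=np.array([np.cos(a),np.sin(a)]);fy=np.array([-np.sin(a),np.cos(a)])
def loc(uv,z):
    P=onz('wrist',np.array(uv,float)/1.4,z,E)[:,:2]-F; return np.c_[P@fx,P@fy].round(1).tolist()
print('fs',loc([(418,175),(537,176),(515,412),(416,412)],44))
print('sp bar end',loc([(378,217),(413,217)],117.1),'bar lower',loc([(379,320),(412,320)],117.1))
p=np.array([568.2,-304.2])-F; print('tcp',p@fx,p@fy)
```

```text
fs [[69.2, 31.1], [68.6, -29.5], [-70.3, -30.0], [-69.9, 30.4]]
sp bar end [[58.0, 48.8], [58.0, 36.5]] bar lower [[19.0, 49.1], [19.0, 36.5]]
tcp -1.4057279717714604 44.604416024306154
```

>>> move_arm:
  targets:
    - [[0.05,0.1,0.018,-0.01,0,0,0],[0.05,0.17,0,0,0,0,0],[0.05,0.12,0,0,0,0,0],[0.05,0.06,0,0,0,0,0],[0.05,0.02,0,0,0,0,0]]

```text
time_s: 15.95
eef_pos: [570.4, -305.9, 55.5]
ee_rot: [0.074, 0.704, 0.075, -0.702]
force: [-0.1, -0.2, -1.5]
grip_width: 0.157
```

Run:
```python
from h import *
E=wristE();np.save('E14.npy',E);save('wrist','w14.png');st()
a=cv2.imread('pics/w14.png');a=np.clip(a.astype(float)*1.8,0,255).astype(np.uint8)
cv2.imwrite('pics/w14c.png',cv2.resize(a,(784,588),interpolation=cv2.INTER_CUBIC))
```

```text
t 16.0 p [ 570.6 -306.2   56. ] x [ 0.003  0.001 -1.   ] y [ 0.209 -0.978 -0.001] z [-0.978 -0.209 -0.003] F [-0.1  0.9 -1.2] g 0.155 j [-0.67  0.75  1.29  0.    1.11  0.68]
```

View pics/w14c.png

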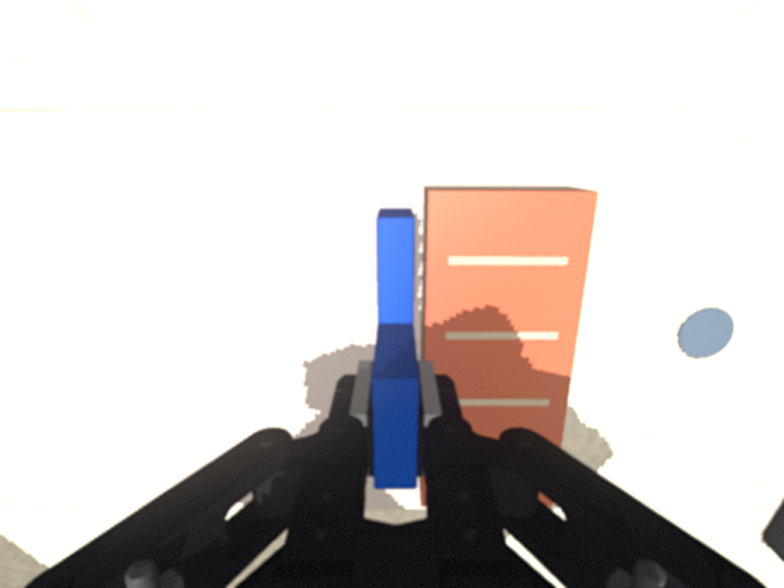

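>>> move_arm:
  targets:
    - [[0.05,0,0.014,0,0,0,0],[0.05,0,0.008,0,0,0,0],[0.05,0,0,0,0,0,0]]

```text
time_s: 16.3
eef_pos: [571.6, -310.2, 57.5]
ee_rot: [0.074, 0.705, 0.074, -0.702]
force: [-0.4, 1.1, 0.3]
grip_width: 0.159
```

>>> move_arm:
  targets:
    - [[0.05,0,0.007,0,0,0,0],[0.05,0,0,0,0,0,0]]

```text
time_s: 16.5
eef_pos: [571.5, -310.4, 57.1]
ee_rot: [0.073, 0.704, 0.075, -0.702]
force: [-0.5, 5.0, 0.9]
grip_width: 0.163
```

>>> move_arm:
  targets:
    - [[0.05,0.01,0,0,0,0,0],[0.05,0.01,0,0,0,0,0],[0.05,0,0,0,0,0,0]]

```text
time_s: 16.8
eef_pos: [571.6, -310.4, 54.3]
ee_rot: [0.074, 0.704, 0.075, -0.702]
force: [0.3, 5.5, 4.4]
grip_width: 0.158
```

>>> move_arm:
  targets:
    - [[0.22,0,0,0,0,0,0],[0.35,0,0,0,0,0,0],[0.35,0,0,0,0,0,0]]

```text
time_s: 17.1
eef_pos: [571.5, -311.5, 53.9]
ee_rot: [0.074, 0.705, 0.074, -0.702]
force: [0.2, -0.3, 0.9]
grip_width: 0.351
```

>>> move_arm:
  targets:
    - [[0.4,-0.07,0,0,0,0,0],[0.4,-0.2,0,0,0,0,0],[0.4,-0.25,0,0,0,0,0],[0.4,-0.2,0,0,0,0,0],[0.4,-0.07,0,0,0,0,0]]

```text
time_s: 17.6
eef_pos: [571.9, -312.0, 176.8]
ee_rot: [0.076, 0.706, 0.073, -0.7]
force: [0.1, -0.3, 0.1]
grip_width: 0.401
```

Run:
```python
from h import *
E=wristE();np.save('E15.npy',E);save('wrist','w15.png');st()
a=cv2.imread('pics/w15.png');a=np.clip(a.astype(float)*1.5,0,255).astype(np.uint8)
cv2.imwrite('pics/w15c.png',cv2.resize(a,(784,588),interpolation=cv2.INTER_CUBIC))
```

```text
t 17.65 p [ 571.9 -312.   176.5] x [ 0.008 -0.003 -1.   ] y [ 0.208 -0.978  0.005] z [-0.978 -0.208 -0.007] F [ 0.4 -1.2  0.4] g 0.4 j [-0.68  0.63  1.16  0.    1.35  0.68]
```

View pics/w15c.png

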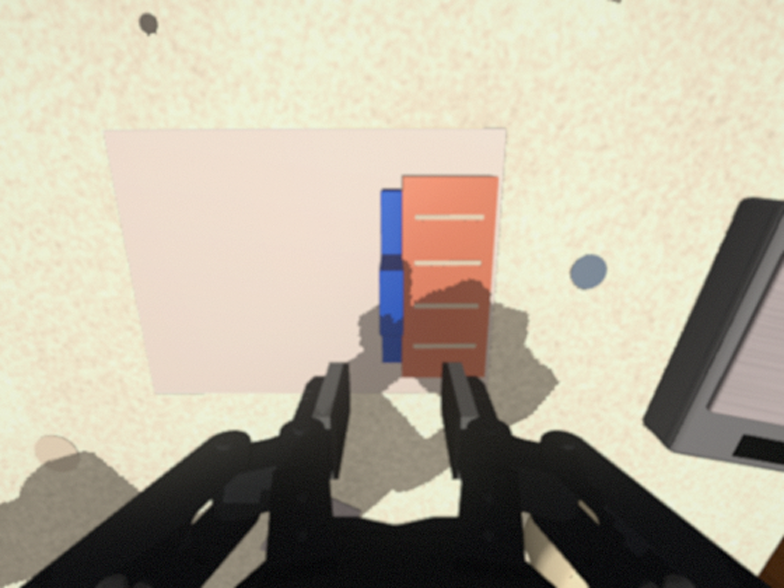

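Run:
```python
from h import *
V,g,l,u,n=cframe()
P=V+30*u+115*n;print(P, rot(-n,-u).as_matrix().round(2).tolist())
plan(P,rot(-n,-u),1,vmax=40)
```

```text
[424.64666865  46.38997319 157.53048327] [[0.18, -0.18, -0.97], [0.68, -0.68, 0.26], [-0.71, -0.71, -0.0]]
rows 10 dist 388 ang 52
[[1.0,0.011,-0.254,0.046,0.043,0.017,-0.074],[1.0,0.03,-0.25,0.058,0.042,0.017,-0.074],[1.0,0.048,-0.245,0.07,0.043,0.016,-0.074],[1.0,0.065,-0.237,0.081,0.043,0.017,-0.073],[1.0,0.081,-0.227,0.094,0.042,0.017,-0.074]]
[[1.0,0.097,-0.216,0.104,0.043,0.017,-0.074],[1.0,0.111,-0.202,0.116,0.043,0.017,-0.074],[1.0,0.124,-0.189,0.127,0.043,0.017,-0.074],[1.0,0.135,-0.172,0.137,0.042,0.016,-0.074],[1.0,0.146,-0.155,0.146,0.043,0.017,-0.074]]
```

>>> move_arm:
  targets:
    - [[1.0,0.0,-0.254,0.046,0.043,0.017,-0.074],[1.0,0.03,-0.25,0.058,0.042,0.017,-0.074],[1.0,0.048,-0.245,0.07,0.043,0.017,-0.074],[1.0,0.065,-0.237,0.081,0.043,0.017,-0.074],[1.0,0.081,-0.227,0.094,0.043,0.017,-0.074]]

```text
time_s: 18.15
eef_pos: [496.3, -130.3, 164.6]
ee_rot: [-0.147, 0.71, 0.133, -0.675]
force: [0.4, -0.1, -0.1]
grip_width: 1.0
```

>>> move_arm:
  targets:
    - [[1.0,0.097,-0.216,0.104,0.043,0.017,-0.074],[1.0,0.111,-0.202,0.116,0.043,0.017,-0.074],[1.0,0.124,-0.189,0.127,0.043,0.017,-0.074],[1.0,0.135,-0.172,0.137,0.043,0.017,-0.074],[1.0,0.146,-0.155,0.146,0.043,0.017,-0.074]]

```text
time_s: 18.65
eef_pos: [423.0, 48.7, 156.7]
ee_rot: [-0.358, 0.68, 0.184, -0.613]
force: [0.3, 0.4, 0.1]
grip_width: 0.997
```

>>> move_arm:
  targets:
    - [[1.0,0,0,0,0,0,0],[1.0,0,0,0,0,0,0]]

```text
time_s: 18.85
eef_pos: [423.8, 47.2, 156.9]
ee_rot: [-0.355, 0.681, 0.184, -0.614]
force: [0.2, -0.3, 0.2]
grip_width: 1.003
```

Run:
```python
from h import *
E=wristE();np.save('E16.npy',E);save('wrist','w16.png');st()
a=cv2.imread('pics/w16.png');a=np.clip(a.astype(float)*1.6,0,255).astype(np.uint8)
V,g,l,u,n=cframe()
W=[V+x*g+y*u+28*n for x,y in [(-70,0),(70,0),(70,60),(-70,60),(-70,0)]]
q=proj('wrist',W,E);print(q.round(1).tolist())
a=cv2.resize(a,(784,588),interpolation=cv2.INTER_CUBIC)
cv2.imwrite('pics/w16c.png',a)
cv2.polylines(a,[np.round(q*1.4*4).astype(np.int32)],False,(0,255,0),1,cv2.LINE_AA,2)
cv2.imwrite('pics/w16o.png',a)
```

```text
t 18.9 p [424.4  46.7 157.2] x [ 0.18   0.686 -0.705] y [-0.185 -0.68  -0.709] z [-0.966  0.258  0.005] F [ 0.1  0.  -0.1] g 1.0 j [-0.62  0.25  2.04  0.76  1.3   0.83]
[[315.9, 292.3], [321.9, 124.4], [238.5, 124.8], [246.6, 292.5], [315.9, 292.3]]
```

View pics/w16o.png

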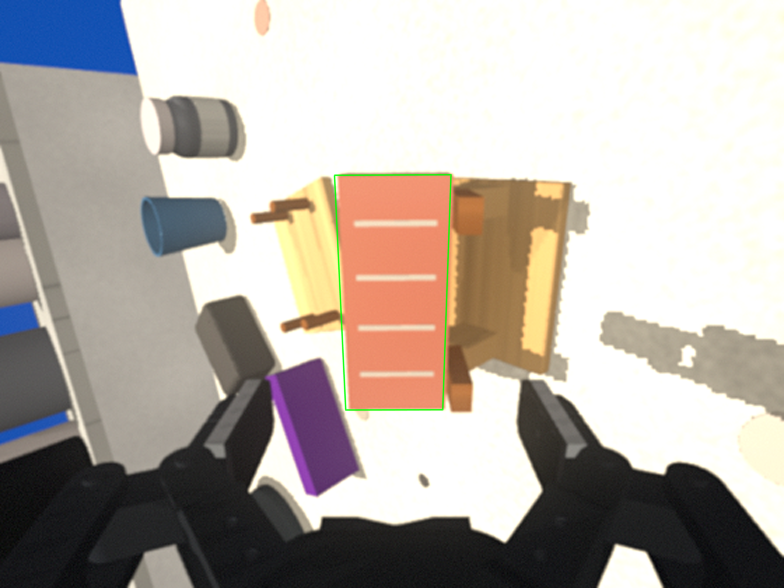

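>>> move_arm:
  targets:
    - [[1.0,0.15,0,0,0,0,0],[1.0,0.22,0,0,0,0,0],[1.0,0.16,0,0,0,0,0],[1.0,0.09,0,0,0,0,0],[1.0,0.05,0,0,0,0,0]]

```text
time_s: 19.4
eef_pos: [442.5, 116.5, 86.0]
ee_rot: [-0.355, 0.681, 0.184, -0.614]
force: [0.4, 0.6, -0.1]
grip_width: 1.0
```

Run:
```python
from h import *
E=wristE();np.save('E17.npy',E);save('wrist','w17.png');save('side','s17.png');st()
p,r,s=pose();V,g,l,u,n=cframe();d=p-V;print('g,u,n',d@g,d@u,d@n)
plan(V+30*u+0*n,rot(-n,-u),1,vmax=10)
```

```text
t 19.5 p [442.3 116.3  86.4] x [ 0.179  0.687 -0.704] y [-0.185 -0.679 -0.71 ] z [-0.966  0.257  0.005] F [0.6 0.5 0.9] g 1.0 j [-0.44  0.4   2.08  0.92  1.07  0.76]
g,u,n -0.7572784288183958 30.675536573154897 13.745519222720805
rows 2 dist 14 ang 0
[[1.0,0.046,0.002,-0.003,-0.002,0.001,0.002],[1.0,0.046,0.003,-0.002,-0.003,0.001,0.002]]
```

View pics/w17.png

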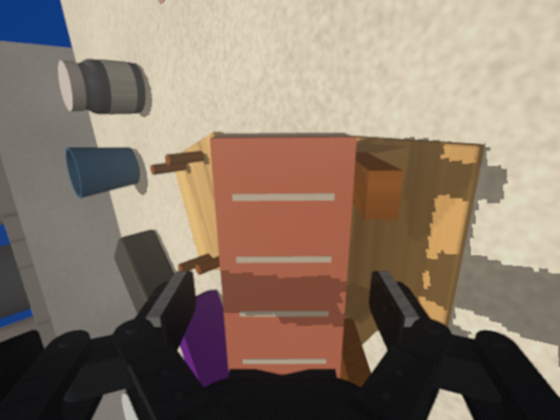

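View pics/s17.png

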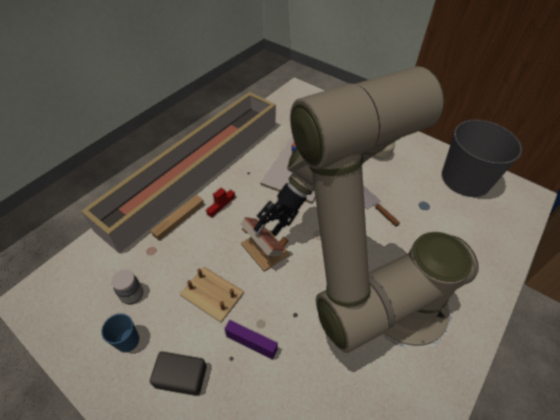

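>>> move_arm:
  targets:
    - [[1.0,0.046,0.002,-0.003,0,0,0.002],[1.0,0.036,0.003,-0.002,0,0,0.002],[1.0,0.01,0,0,0,0,0],[1.0,0,0,0,0,0,0]]

```text
time_s: 19.9
eef_pos: [445.1, 125.1, 76.3]
ee_rot: [-0.354, 0.681, 0.183, -0.614]
force: [0.5, -0.0, 0.4]
grip_width: 1.001
```

>>> move_arm:
  targets:
    - [[0.6,0,0,0,0,0,0],[0.6,0,0,0,0,0,0],[0.6,0,0,0,0,0,0],[0.6,0,0,0,0,0,0]]
  force: 45

```text
time_s: 20.3
eef_pos: [445.2, 124.7, 76.5]
ee_rot: [-0.354, 0.681, 0.183, -0.614]
force: [-3.6, -4.8, 2.3]
grip_width: 0.691
```

Run:
```python
from h import *
E=wristE();np.save('E18.npy',E);save('wrist','w18.png');st()
p,r,s=pose();V,g,l,u,n=cframe();d=p-V;print('g,u,n',d@g,d@u,d@n)
```

```text
t 20.35 p [445.2 124.7  76.5] x [ 0.179  0.684 -0.707] y [-0.186 -0.683 -0.707] z [-0.966  0.258  0.005] F [-3.9 -4.7  3.9] g 0.694 j [-0.42  0.43  2.08  0.94  1.04  0.75]
g,u,n -0.14821504897794568 29.99195691009635 0.4305287768519612
```

View pics/w18.png

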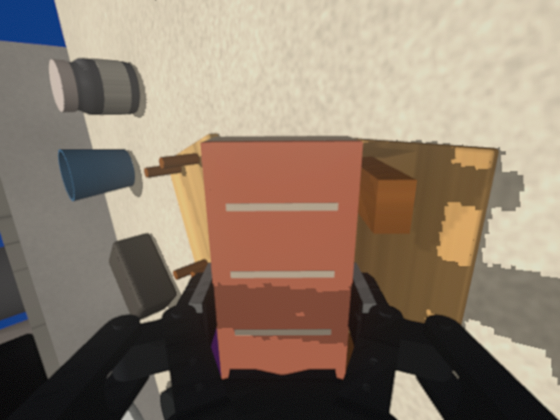

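>>> move_arm:
  targets:
    - [[0.6,-0.04,-0.04,0,0,0,0],[0.6,-0.1,-0.1,0,0,0,0],[0.6,-0.15,-0.15,0,0,0,0],[0.6,-0.15,-0.15,0,0,0,0],[0.6,-0.06,-0.06,0,0,0,0]]
  force: 60

```text
time_s: 20.85
eef_pos: [446.1, 124.8, 184.6]
ee_rot: [-0.353, 0.682, 0.183, -0.613]
force: [0.4, -0.0, -3.5]
grip_width: 0.691
```

Run:
```python
from h import *
E=wristE();np.save('E19.npy',E);save('wrist','w19.png');st()
F=np.array([579,-347.5]);a=np.radians(12.2);fy=np.array([-np.sin(a),np.cos(a)])
T=np.r_[F+fy*105,150];print(T)
plan(T,down(-77.8),0.6,amax=7)
```

```text
t 20.9 p [446.4 124.7 185.1] x [ 0.182  0.683 -0.708] y [-0.183 -0.684 -0.707] z [-0.966  0.258  0.001] F [ 2.  -0.  -1.4] g 0.687 j [-0.42  0.2   2.    0.83  1.24  1.01]
[ 556.81089637 -244.8713311   150.        ]
rows 9 dist 387 ang 52
[[0.6,-0.154,0.191,-0.15,-0.048,-0.02,0.082],[0.6,-0.139,0.21,-0.136,-0.047,-0.019,0.081],[0.6,-0.124,0.228,-0.123,-0.048,-0.02,0.082],[0.6,-0.105,0.243,-0.109,-0.048,-0.02,0.082],[0.6,-0.087,0.257,-0.094,-0.047,-0.019,0.081]]
[[0.6,-0.065,0.268,-0.08,-0.048,-0.02,0.082],[0.6,-0.044,0.276,-0.065,-0.048,-0.02,0.082],[0.6,-0.021,0.282,-0.05,-0.047,-0.019,0.081],[0.6,0.002,0.284,-0.036,-0.048,-0.02,0.082]]
```

View pics/w19.png

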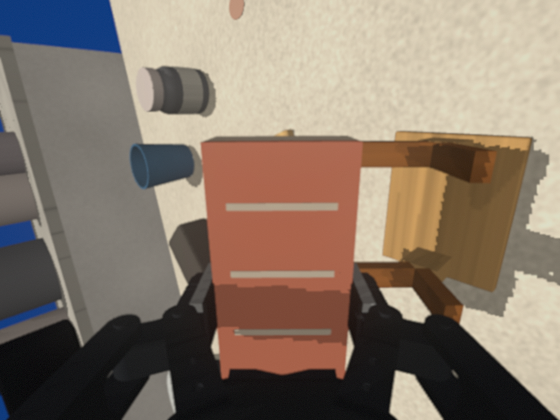

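>>> move_arm:
  targets:
    - [[0.6,-0.154,0.191,-0.15,-0.048,-0.02,0.082],[0.6,-0.139,0.21,-0.136,-0.048,-0.02,0.082],[0.6,-0.124,0.228,-0.123,-0.048,-0.02,0.082],[0.6,-0.105,0.243,-0.109,-0.048,-0.02,0.082],[0.6,-0.087,0.257,-0.094,-0.047,-0.019,0.081]]

```text
time_s: 21.4
eef_pos: [507.0, -81.8, 160.8]
ee_rot: [-0.118, 0.71, 0.127, -0.683]
force: [1.0, 0.6, -4.0]
grip_width: 0.69
```

>>> move_arm:
  targets:
    - [[0.6,-0.065,0.268,-0.08,-0.048,-0.02,0.082],[0.6,-0.044,0.276,-0.065,-0.048,-0.02,0.082],[0.6,-0.021,0.282,-0.05,-0.047,-0.019,0.081],[0.6,0,0.284,-0.036,-0.047,-0.019,0.081],[0.6,0,0,0,0,0,0]]

```text
time_s: 21.9
eef_pos: [556.3, -246.8, 143.7]
ee_rot: [-0.075, -0.701, -0.076, 0.705]
force: [-0.1, 0.8, -4.3]
grip_width: 0.691
```

Run:
```python
from h import *
E=wristE();np.save('E20.npy',E);save('wrist','w20.png');st()
a=cv2.imread('pics/w20.png');a=np.clip(a.astype(float)*1.5,0,255).astype(np.uint8)
cv2.imwrite('pics/w20c.png',cv2.resize(a,(784,588),interpolation=cv2.INTER_CUBIC))
```

```text
t 21.95 p [ 555.8 -244.9  144. ] x [-0.007  0.005 -1.   ] y [ 0.211 -0.977 -0.006] z [-0.977 -0.211  0.006] F [-0.2  1.1 -4.3] g 0.693 j [-0.61  0.57  1.34 -0.    1.23  0.75]
```

View pics/w20c.png

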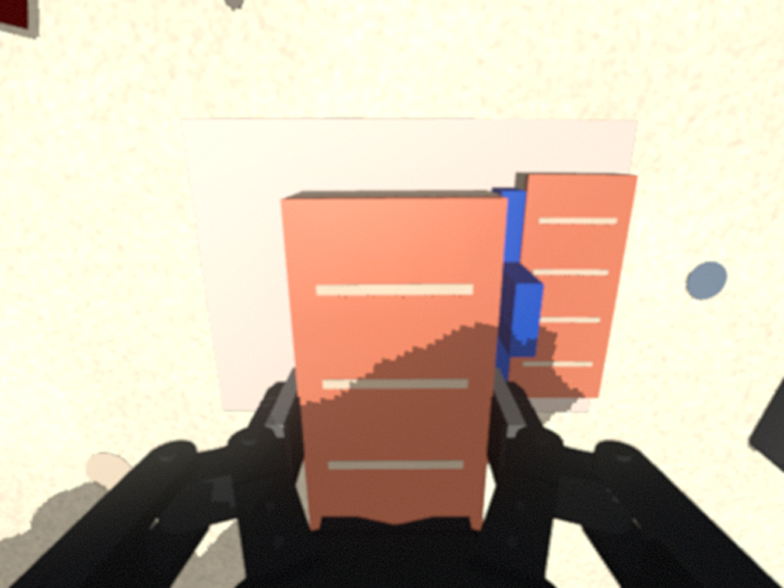

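```bash
cat >> h.py <<'E'
F=np.array([579,-347.5]);_a=np.radians(12.2);fx=np.array([np.cos(_a),np.sin(_a)]);fy=np.array([-np.sin(_a),np.cos(_a)])
def loc(uv,z,E,s=1.4):
    P=onz('wrist',np.array(uv,float)/s,z,E)[:,:2]-F; return np.c_[P@fx,P@fy].round(1).tolist()
def ploc():
    p=pose()[0]; d=p[:2]-F; return round(d@fx,2),round(d@fy,2),round(p[2],2)
E
python3 - <<'E'
from h import *
E=np.load('E20.npy')
print(loc([(283,199),(507,197)],171.6,E),'fs',loc([(527,175),(635,177),(601,397)],44,E),ploc())
print('lines',loc([(316,290),(473,290),(322,384),(469,383),(328,465),(463,464)],171.6,E))
c=F+fy*100-fx*0.5
plan(np.r_[c,75],down(-77.8),0.6)
E
```

```text
[[69.3, 131.7], [69.9, 73.5]] fs [[68.9, 31.1], [68.2, -28.2], [-69.7, -31.2]] (np.float64(-1.01), np.float64(105.23), np.float64(143.96))
lines [[44.4, 124.6], [44.5, 80.9], [14.6, 124.5], [15.1, 80.3], [-15.3, 124.2], [-14.8, 80.5]]
rows 2 dist 69 ang 0
[[0.6,0.23,0.019,-0.003,0.0,0.003,0.003],[0.6,0.23,0.018,-0.002,0.0,0.003,0.003]]
```

Run:
```python
from h import *
E=np.load('E20.npy')
print(loc([(539,221),(617,220),(534,273),(608,272),(530,320),(600,320),(524,365),(592,364)],44,E))
```

```text
[[44.0, 21.9], [44.7, -22.2], [13.7, 21.5], [14.4, -21.9], [-15.9, 20.8], [-15.9, -21.9], [-46.4, 21.4], [-45.7, -21.6]]
```

>>> move_arm:
  targets:
    - [[0.6,0.2,0.018,0,0,0.003,0.003],[0.6,0.26,0.017,0.002,0,0.003,0.003],[0.6,0.2,0,0.002,0,0,0],[0.6,0.09,0,0,0,0,0],[0.6,0.04,0,0,0,0,0]]

```text
time_s: 22.45
eef_pos: [556.1, -248.5, 26.6]
ee_rot: [0.075, 0.704, 0.075, -0.703]
force: [0.8, 1.1, -2.7]
grip_width: 0.689
```

Run:
```python
from h import *
E=wristE();np.save('E21.npy',E);save('wrist','w21.png');st();print(ploc())
a=cv2.imread('pics/w21.png');a=np.clip(a.astype(float)*1.5,0,255).astype(np.uint8)
cv2.imwrite('pics/w21c.png',cv2.resize(a,(784,588),interpolation=cv2.INTER_CUBIC))
```

```text
t 22.5 p [ 555.8 -248.5   26.1] x [ 0.  0. -1.] y [ 0.212 -0.977 -0.   ] z [-0.977 -0.212 -0.001] F [-0.5  0.2 -3.9] g 0.685 j [-0.61  0.71  1.44  0.    0.99  0.74]
(np.float64(-1.74), np.float64(101.63), np.float64(26.13))
```

View pics/w21c.png

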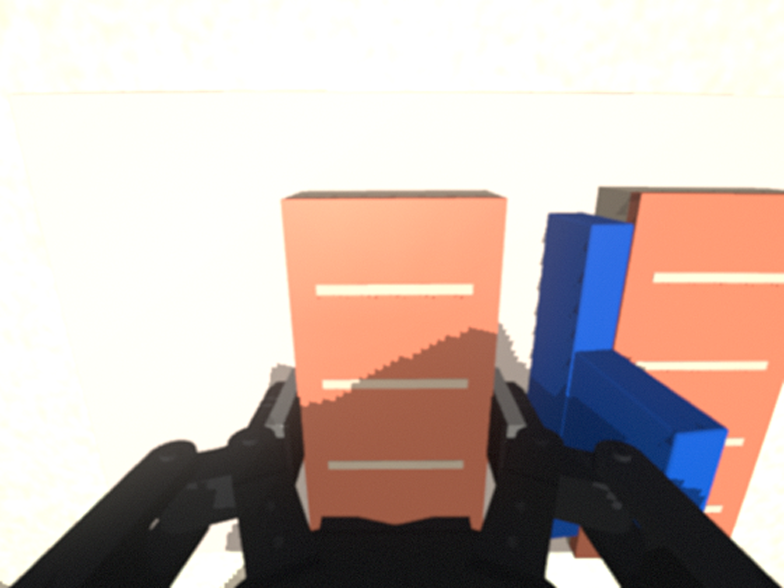

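>>> move_arm:
  targets:
    - [[0.6,0,-0.05,0,0,0,0],[0.6,0.035,0,0,0,0,0],[0.6,0.018,0,0,0,0,0],[0.6,0,0,0,0,0,0]]

```text
time_s: 22.9
eef_pos: [555.1, -242.4, 20.0]
ee_rot: [0.076, 0.704, 0.074, -0.702]
force: [0.1, -0.4, -3.6]
grip_width: 0.689
```

Run:
```python
from h import *
st();print(ploc())
```

```text
t 22.9 p [ 555.1 -242.4   20. ] x [ 0.003 -0.002 -1.   ] y [ 0.212 -0.977  0.003] z [-0.977 -0.212 -0.003] F [ 0.1 -0.4 -3.6] g 0.689 j [-0.6   0.72  1.46 -0.    0.96  0.75]
(np.float64(-1.14), np.float64(107.79), np.float64(19.98))
```

>>> move_arm:
  targets:
    - [[0.6,0.01,0,0.003,0,0,0],[0.6,0.01,0,0,0,0,0],[0.6,0,0,0,0,0,0]]

```text
time_s: 23.2
eef_pos: [554.7, -242.6, 17.0]
ee_rot: [0.076, 0.704, 0.074, -0.702]
force: [0.3, 0.5, -4.1]
grip_width: 0.689
```

>>> move_arm:
  targets:
    - [[0.6,0.007,0,0,0,0,0],[0.6,0,0,0,0,0,0]]

```text
time_s: 23.4
eef_pos: [554.9, -242.7, 16.5]
ee_rot: [0.076, 0.704, 0.074, -0.702]
force: [-1.4, 1.0, 2.2]
grip_width: 0.69
```

>>> move_arm:
  targets:
    - [[0.74,0,0,0,0,0,0],[0.82,0,0,0,0,0,0],[0.82,0,0,0,0,0,0]]

```text
time_s: 23.7
eef_pos: [555.0, -242.7, 16.3]
ee_rot: [0.076, 0.704, 0.074, -0.702]
force: [-1.1, 0.1, 0.4]
grip_width: 0.818
```

>>> move_arm:
  targets:
    - [[0.82,-0.05,0,0,0,0,0],[0.82,-0.15,0,0,0,0,0],[0.82,-0.25,0,0,0,0,0],[0.5,-0.25,0,0,0,0,0],[0,-0.15,0,0,0,0,0]]

```text
time_s: 24.2
eef_pos: [555.1, -242.7, 147.4]
ee_rot: [0.077, 0.705, 0.073, -0.701]
force: [0.7, 0.1, 0.1]
grip_width: 0.49
```

Run:
```python
from h import *
E=wristE();np.save('E22.npy',E);save('wrist','w22.png');st();print(ploc())
a=cv2.imread('pics/w22.png');a=np.clip(a.astype(float)*1.5,0,255).astype(np.uint8)
cv2.imwrite('pics/w22c.png',cv2.resize(a,(784,588),interpolation=cv2.INTER_CUBIC))
```

```text
t 24.25 p [ 556.1 -243.3  150.4] x [ 0.011 -0.008 -1.   ] y [ 0.212 -0.977  0.01 ] z [-0.977 -0.212 -0.009] F [ 1.4 -0.4  2.7] g 0.402 j [-0.61  0.55  1.36 -0.    1.22  0.75]
(np.float64(-0.38), np.float64(106.66), np.float64(150.4))
```

View pics/w22c.png

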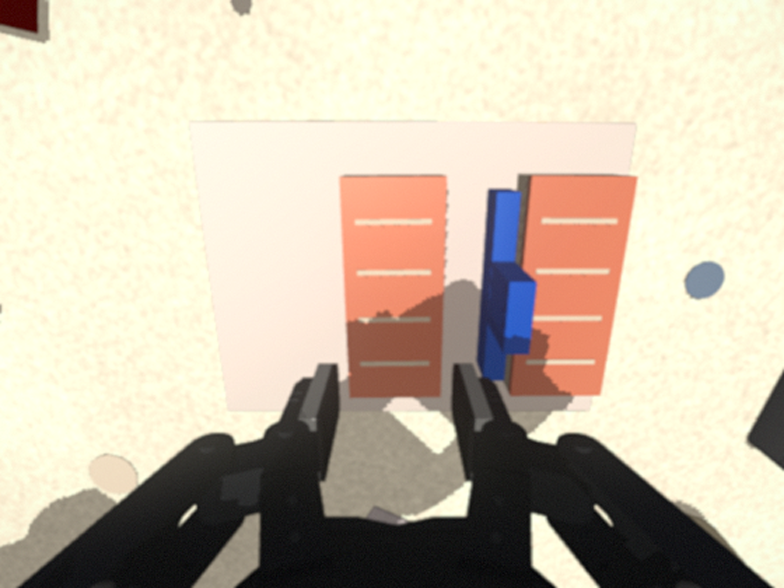

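Run:
```python
from h import *
E=np.load('E22.npy')
print('slab corners',loc([(340,177),(447,176),(441,397),(349,397)],44,E)); print('fs',loc([(531,176),(636,178),(602,396)],44,E))
print('lines',loc([(354,222),(432,222),(357,272),(431,272),(358,320),(430,320),(360,364),(429,364)],44,E))
print('fl',loc([(541,221),(618,222),(536,271),(609,271),(532,318),(602,319),(526,361),(595,362)],44,E))
c=F+fy*165-fx*1.2
plan(np.r_[c,90],down(-77.8),0)
```

```text
slab corners [[68.3, 136.5], [68.8, 77.2], [-70.7, 75.8], [-70.5, 136.0]]
fs [[69.0, 30.5], [68.2, -28.8], [-70.7, -30.7]]
lines [[43.4, 129.4], [43.4, 84.9], [13.9, 128.5], [13.9, 84.6], [-16.5, 128.7], [-16.6, 84.4], [-46.5, 128.2], [-46.7, 84.3]]
fl [[44.1, 22.3], [43.6, -22.5], [14.5, 22.1], [14.5, -21.8], [-15.5, 21.5], [-16.2, -22.3], [-44.8, 22.3], [-45.8, -22.3]]
rows 2 dist 84 ang 1
[[0.0,0.199,-0.196,0.004,0.0,-0.004,-0.005],[0.0,0.201,-0.196,0.004,0.0,-0.005,-0.004]]
```

>>> move_arm:
  targets:
    - [[0,0.08,-0.18,0.004,0,-0.004,-0.005],[0,0.16,-0.2,0.004,0,-0.004,-0.005],[0,0.25,0,0,0,0,0],[0,0.22,0,0,0,0,0],[0,0.1,0,0,0,0,0]]

```text
time_s: 24.75
eef_pos: [539.4, -185.4, 19.7]
ee_rot: [-0.072, -0.7, -0.078, 0.706]
force: [0.5, 0.1, 0.4]
grip_width: -0.004
```

Run:
```python
from h import *
E=wristE();np.save('E23.npy',E);save('wrist','w23.png');st();print(ploc())
```

```text
t 24.8 p [ 538.9 -185.3   18.4] x [-0.012  0.009 -1.   ] y [ 0.212 -0.977 -0.011] z [-0.977 -0.212  0.01 ] F [-1.9  0.  -3.2] g 0.002 j [-0.54  0.66  1.56  0.    0.93  0.82]
(np.float64(-4.96), np.float64(167.06), np.float64(18.43))
```

View pics/w23.png

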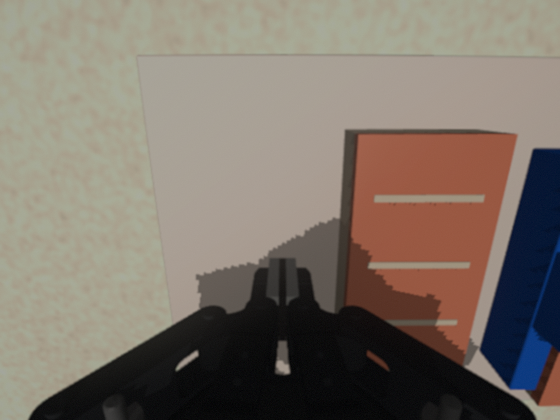

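Run:
```python
from h import *
c=F+fy*160-fx*1.3
plan(np.r_[c,25],down(-77.8),0)
```

```text
rows 1 dist 10 ang 1
[[0.0,-0.045,0.047,-0.024,0.0,0.009,0.01]]
```

>>> move_arm:
  targets:
    - [[0,-0.045,0.047,-0.024,0,0.009,0.01],[0,0,0.02,0,0,0,0],[0,0,0.02,0,0,0,0],[0,0,0,0,0,0,0]]

```text
time_s: 25.2
eef_pos: [547.3, -199.0, 29.8]
ee_rot: [0.077, 0.705, 0.074, -0.701]
force: [-1.2, 0.5, -0.5]
grip_width: 0.002
```

Run:
```python
from h import *
E=wristE();np.save('E24.npy',E);save('wrist','w24.png');st();print(ploc())
```

```text
t 25.25 p [ 547.1 -198.7   29.4] x [ 0.005 -0.003 -1.   ] y [ 0.211 -0.977  0.004] z [-0.977 -0.211 -0.005] F [-0.1  0.4  1. ] g 0.001 j [-0.55  0.66  1.54  0.    0.94  0.81]
(np.float64(0.26), np.float64(152.17), np.float64(29.44))
```

View pics/w24.png

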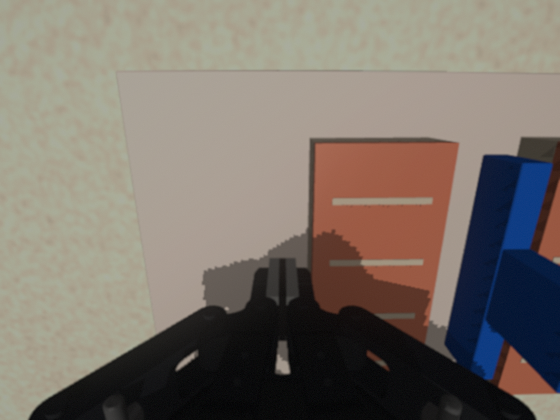

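>>> move_arm:
  targets:
    - [[0,0.03,0,0.01,0,0,0],[0,0,0.02,0,0,0,0],[0,0,0.02,0,0,0,0],[0,0,0,0,0,0,0]]

```text
time_s: 25.65
eef_pos: [546.7, -204.9, 24.2]
ee_rot: [0.076, 0.705, 0.074, -0.702]
force: [-0.4, 0.3, 0.2]
grip_width: -0.001
```

>>> move_arm:
  targets:
    - [[0,0,0.02,0,0,0,0],[0,0,0.02,0,0,0,0],[0,0,0.02,0,0,0,0]]

```text
time_s: 25.95
eef_pos: [548.6, -213.5, 24.3]
ee_rot: [0.076, 0.705, 0.074, -0.702]
force: [-1.1, 1.2, -1.2]
grip_width: 0.004
```

Run:
```python
from h import *
E=wristE();np.save('E25.npy',E);save('wrist','w25.png');st();print(ploc())
```

```text
t 26.0 p [ 548.8 -214.    24.4] x [ 0.005 -0.003 -1.   ] y [ 0.211 -0.977  0.004] z [-0.977 -0.211 -0.004] F [-0.5  0.7 -0.4] g 0.002 j [-0.57  0.68  1.51  0.    0.94  0.79]
(np.float64(-1.35), np.float64(136.89), np.float64(24.35))
```

View pics/w25.png

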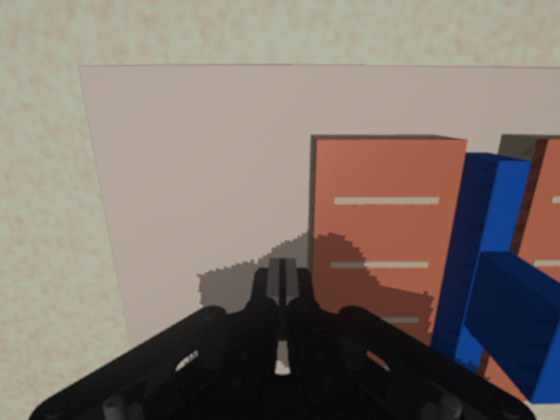

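>>> move_arm:
  targets:
    - [[0,0,0.025,0,0,0,0],[0,0,0.025,0,0,0,0],[0,0,0.025,0,0,0,0],[0,0,0.02,0,0,0,0],[0,0,0,0,0,0,0]]

```text
time_s: 26.5
eef_pos: [551.8, -227.8, 24.5]
ee_rot: [0.076, 0.705, 0.074, -0.701]
force: [-0.2, 0.2, 0.1]
grip_width: 0.0
```

Run:
```python
from h import *
E=wristE();np.save('E26.npy',E);save('wrist','w26.png');st();print(ploc())
```

```text
t 26.55 p [ 551.8 -227.7   24.5] x [ 0.005 -0.003 -1.   ] y [ 0.211 -0.977  0.004] z [-0.977 -0.211 -0.004] F [ 0.6 -0.3  0.3] g 0.001 j [-0.59  0.69  1.49  0.    0.96  0.77]
(np.float64(-1.26), np.float64(122.88), np.float64(24.53))
```

View pics/w26.png

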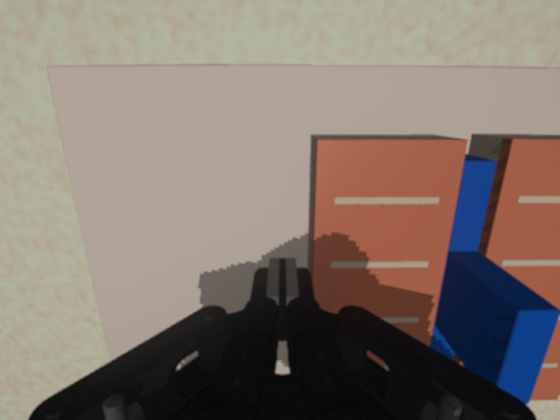

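>>> move_arm:
  targets:
    - [[0,0,0.012,0,0,0,0],[0,0,0.012,0,0,0,0],[0,0,0.01,0,0,0,0],[0,0,0,0,0,0,0]]

```text
time_s: 26.95
eef_pos: [552.8, -231.8, 24.5]
ee_rot: [0.076, 0.705, 0.075, -0.702]
force: [-0.2, 4.5, 1.7]
grip_width: 0.0
```

>>> move_arm:
  targets:
    - [[0,0,0.007,0,0,0,0],[0,0,0,0,0,0,0]]

```text
time_s: 27.15
eef_pos: [552.9, -232.0, 24.5]
ee_rot: [0.076, 0.704, 0.075, -0.702]
force: [-0.4, 9.6, 3.7]
grip_width: -0.002
```

>>> move_arm:
  targets:
    - [[0,0,0.007,0,0,0,0],[0,0,0,0,0,0,0]]

```text
time_s: 27.35
eef_pos: [552.9, -232.0, 24.5]
ee_rot: [0.075, 0.704, 0.076, -0.702]
force: [-1.8, 14.3, 7.2]
grip_width: -0.002
```

>>> move_arm:
  targets:
    - [[0,0,-0.03,0,0,0,0],[0,0,-0.12,0,0,0,0],[0,-0.15,0,0,0,0,0],[0,-0.28,0,0,0,0,0],[0,-0.28,0,0,0,0,0]]

```text
time_s: 27.85
eef_pos: [547.6, -212.3, 131.9]
ee_rot: [0.076, 0.704, 0.074, -0.702]
force: [1.1, 0.1, 0.9]
grip_width: 0.002
```

Run:
```python
from h import *
c=F+fy*40+fx*40
plan(np.r_[c,165],down(-77.8),0)
```

```text
rows 3 dist 112 ang 0
[[0.0,-0.072,0.22,-0.094,0.0,-0.001,-0.001],[0.0,-0.073,0.22,-0.093,0.0,-0.001,-0.001],[0.0,-0.073,0.219,-0.094,0.0,-0.001,-0.001]]
```

>>> move_arm:
  targets:
    - [[0,-0.072,0.2,-0.094,0,0,0],[0,-0.073,0.22,-0.093,0,0,0],[0,-0.073,0.22,-0.094,0,0,0],[0,0,0,0,0,0,0],[0,0,0,0,0,0,0]]

```text
time_s: 28.35
eef_pos: [609.1, -297.3, 163.4]
ee_rot: [0.076, 0.704, 0.074, -0.702]
force: [-0.1, 0.0, -1.2]
grip_width: -0.0
```

Run:
```python
from h import *
E=wristE();np.save('E27.npy',E);save('wrist','w27.png');st();print(ploc())
a=cv2.imread('pics/w27.png');a=np.clip(a.astype(float)*1.5,0,255).astype(np.uint8)
cv2.imwrite('pics/w27c.png',cv2.resize(a[100:320,170:390],None,fx=2.7,fy=2.7,interpolation=cv2.INTER_CUBIC))
```

```text
t 28.4 p [ 608.9 -296.6  163.4] x [ 0.004 -0.002 -1.   ] y [ 0.212 -0.977  0.003] z [-0.977 -0.212 -0.003] F [-1.1 -0.  -0.6] g -0.0 j [-0.63  0.7   1.07  0.    1.37  0.73]
(np.float64(39.95), np.float64(43.47), np.float64(163.36))
```

View pics/w27c.png

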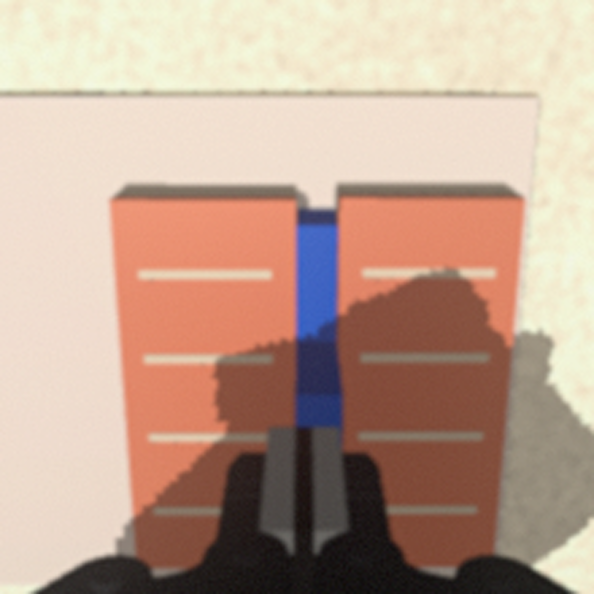

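>>> move_arm:
  targets:
    - [[0,-0.2,0,-0.2,0,0,0],[0,-0.25,0,-0.1,0,0,0],[0,-0.15,0,0,0,0,0],[0,0,0,0,0,0,0],[0,0,0,0,0,0,0]]

```text
time_s: 28.9
eef_pos: [652.5, -286.4, 253.6]
ee_rot: [0.076, 0.704, 0.075, -0.702]
force: [0.3, -0.3, 0.4]
grip_width: 0.001
```

Run:
```python
from h import *
E=wristE();np.save('E28.npy',E);save('wrist','w28.png');save('side','s28.png');save('top','t28.png');st();print(ploc())
a=cv2.imread('pics/w28.png');a=np.clip(a.astype(float)*1.5,0,255).astype(np.uint8)
cv2.imwrite('pics/w28c.png',cv2.resize(a[120:320,150:410],None,fx=3,fy=3,interpolation=cv2.INTER_CUBIC))
```

```text
t 29.05 p [ 652.3 -286.8  252.6] x [ 0.002 -0.001 -1.   ] y [ 0.212 -0.977  0.001] z [-0.977 -0.212 -0.002] F [-0.1 -0.3  0. ] g -0.003 j [-0.58  0.76  0.74  0.    1.64  0.78]
(np.float64(84.48), np.float64(43.87), np.float64(252.6))
```

View pics/w28c.png

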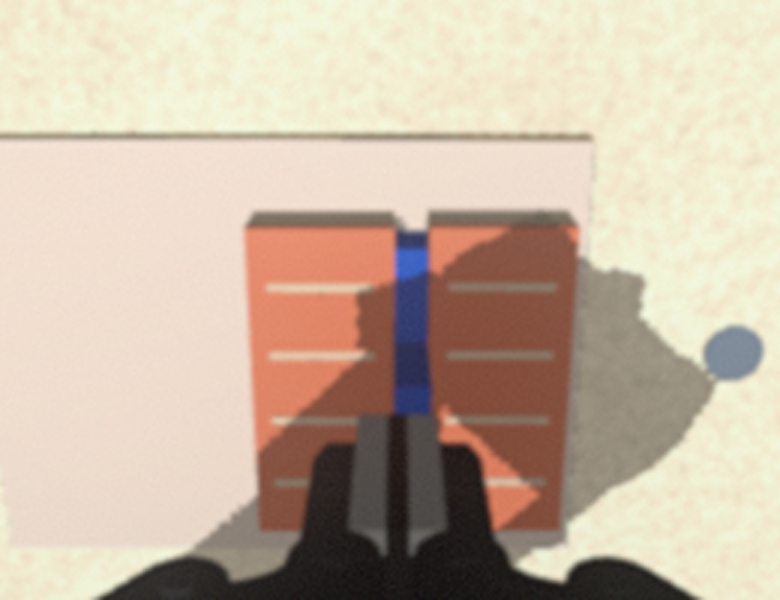

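View pics/s28.png

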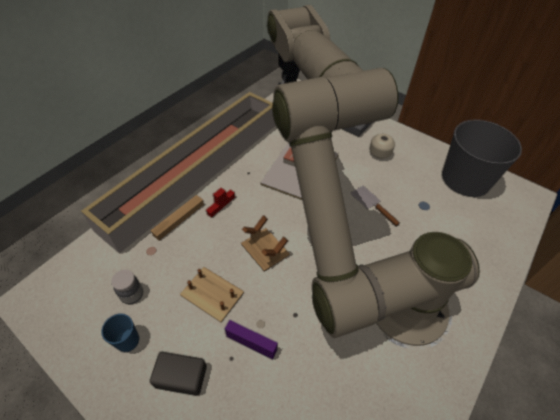

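View pics/t28.png

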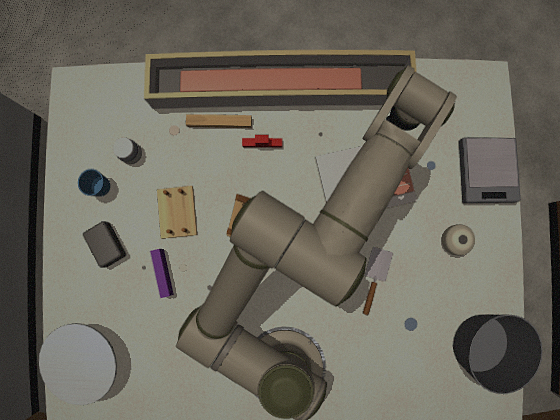

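>>> move_arm:
  targets:
    - [[0,0,-0.2,0.15,0,0,0],[0,0,-0.28,0.25,0,0,0],[0,0,-0.2,0.15,0,0,0],[0,0,0,0,0,0,0],[0,0,0,0,0,0,0]]

```text
time_s: 29.55
eef_pos: [555.5, -208.4, 253.6]
ee_rot: [0.076, 0.705, 0.074, -0.702]
force: [1.7, -0.4, 0.2]
grip_width: -0.001
```

Run:
```python
from h import *
E=wristE();np.save('E29.npy',E);save('wrist','w29.png');st();print(ploc())
a=cv2.imread('pics/w29.png');a=np.clip(a.astype(float)*1.5,0,255).astype(np.uint8)
cv2.imwrite('pics/w29c.png',cv2.resize(a[100:300,260:460],None,fx=3,fy=3,interpolation=cv2.INTER_CUBIC))
```

```text
t 29.6 p [ 556.  -209.   253.5] x [ 0.005 -0.003 -1.   ] y [ 0.211 -0.977  0.004] z [-0.977 -0.211 -0.004] F [ 1.3 -0.1 -0.8] g 0.001 j [-0.56  0.45  1.24  0.    1.44  0.8 ]
(np.float64(6.79), np.float64(140.19), np.float64(253.49))
```

View pics/w29c.png

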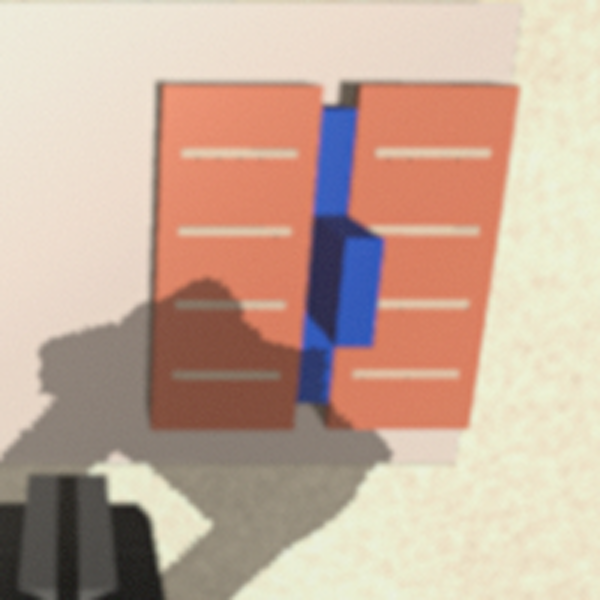

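Run:
```python
from h import *
E=np.load('E29.npy')
L=lambda l,z:loc(np.array(l)/3+np.array([260,100]),z,E,1)
print('slab',L([(161,85),(323,87),(294,429),(150,429)],44));print('fs',L([(358,86),(518,87),(469,429),(325,429)],44))
print('spacer',L([(322,106),(356,108),(329,403),(297,402)],44),L([(345,237),(383,239),(374,347),(336,347)],88))
im=cv2.cvtColor(cv2.imread('pics/w29.png'),cv2.COLOR_BGR2RGB).astype(int)
import itertools
m=((im[...,0]-im[...,2]>30)).astype(np.uint8);m[:120]=0;m[250:]=0;m[:,:305]=0;m[:,440:]=0
m=cv2.morphologyEx(m,cv2.MORPH_CLOSE,np.ones((3,7)))
n,lab,sta,_=cv2.connectedComponentsWithStats(m)
for i in range(1,n):
    if sta[i,4]>800:
        c,s,a=rect_on_plane(lab==i,44,E=E); d=c-F; print((d@fx).round(2),(d@fy).round(2),s,a)
```

```text
slab [[68.8, 104.2], [68.2, 43.9], [-70.3, 43.8], [-70.2, 104.2]]
fs [[68.6, 30.8], [68.5, -29.3], [-70.5, -30.0], [-70.4, 30.8]]
spacer [[61.3, 43.6], [60.6, 30.8], [-58.6, 30.2], [-58.1, 43.6]] [[20.9, 44.1], [20.2, 31.0], [-18.9, 29.9], [-18.9, 43.5]]
-0.01 0.4 (141.01292419433594, 61.529232025146484) 12.196366310119629
0.22 74.66 (138.60374450683594, 61.674869537353516) 11.747576713562012
```

Run:
```python
from h import *
st(); print(ctrl.finish_job())
```

```text
t 29.6 p [ 556.  -209.   253.5] x [ 0.005 -0.003 -1.   ] y [ 0.211 -0.977  0.004] z [-0.977 -0.211 -0.004] F [ 1.3 -0.1 -0.8] g 0.001 j [-0.56  0.45  1.24  0.    1.44  0.8 ]
the job is handed in; nothing more can be done
None
```

The slab is laid flat on the baseboard, salmon face up, on the free side. The blue spacer stands in the gap between the two slabs. I handed the job in at 29.6 s with the arm clear of everything; it returned no verdict.

**What I did:**
1. I lifted the slab from the rack, leaned it back-down in the V cradle and let go.
2. While it rested there, I stood the blue spacer against the fixed slab.
3. I took the slab again across its width, laid it on the board, and pushed it with closed fingers until it stopped against the spacer at about 14 N.

**Last checks, in the wrist picture, relative to the fixed slab:**

| Check | Measured |
|---|---|
| Gap between slabs | About 13 mm at both ends (the spacer is 14 mm thick and reads about 13 mm in the same picture) |
| Slab ends | Level within about 0.3 mm |
| Spacer position along the slabs | About 1 mm from midway (bar runs from −58 to +61 mm) |

- **Disagreements:** An earlier wrist view put the slab ends about 0.6 mm apart, which is within pixel error. The automatic outline fit gave the two slabs a 0.45° yaw difference, but the corner points show them parallel.
- **Other things on the bench:** The jar, mug, clay, batten, red spacer, twine, spatula and purple look-alike looked unmoved in the last top and side pictures.

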